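# Ice from the bin

### The arm

A 6-joint arm with a two-finger parallel gripper is mounted at the origin on a cart in front of the work surface, level with it; the furniture and walls round the work are solid. World frame = base frame: x ahead of the robot, y to its left, z up, the work surface at z = 0. Lengths are in mm, angles in degrees, forces in N, time in s.
With the tool pointing down it reaches from about 350 to 950 mm from the base axis. Payload 17.4 kg.
Tool frame: the origin (TCP) lies on the centre line of the jaws, within the pads' length; the fingertips stand 25 mm ahead of it and the grasp point (between the pads) lies 6 mm ahead of it; z points along the fingers, y is the direction in which the jaws open and shut (so a half turn about z gives the same grasp; the last joint's range is limited). The gripper opens to 93 mm and grips with 3 to 60 N. Pads are 15 mm wide; open, the fingers measure 128 mm over their backs; the gripper's body (75 mm by 188 mm) begins 65 mm behind the grasp point.
Start: joints at [-72.926, 6.646, 82.598, -0, 90.757, -2.166], TCP at [222.42, -637.308, 243.646] pointing down, gripper open.
Joint ranges: [-162.19, 162.19], [-47.58, 125.68], [4.15, 143.07], [-65.23, 245.23], [0.69, 171.88], [-170.13, 170.13]. Speed limits (degrees/s): [108.29, 108.29, 127.2, 180, 180, 180].

### API

Orientations are given as a 3x3 rotation matrix whose columns are the frame's x, y, z axes.
In Python, from cell import get_obs, grab_frame, camera_model, close_job gives the robot as it stands.
- The arm moves only by the tool send_rows, never from a script. Its argument "rows" is a list that holds one entry, the list of rows, each a list of 7 numbers: the turn, a rotation vector about the tool's x, y, z in degrees, then the shift along the tool's x, y, z in cm, then the finger opening in cm, from 0 to 9.3. A call has 1 to 12 rows; each row shifts and turns the commanded pose from where the row before left it, along the tool's axes as they then stand; what a row does not reach is not made up. A row lasts 1/12 s, in which the tool goes at most 41.7 mm and 7.16 degrees, less where a joint would pass 70% of its speed; a pose out of reach is approached as far as the arm can. A call is refused whole if a number of a shift passes 4.17 or a number of a turn 7.16, either way. A call with a gripper value outside its range is refused whole. The fingers move at their own pace and stop on an object; "force" is the grip in N (left out, the last holds). Time passes only in rows, so rows that do not move let the fingers close. It gives the time, the measured TCP pose, the force and the opening at its end, in the units of the state.
- get_obs(): the state, without advancing time (a new reading comes with each control period).
- grab_frame(name): name is "scene" or "side" or "wrist"; returns the picture (384x512x3 uint8, blue, green, red); there is no depth.
- camera_model(name): a dict with "K" (3x3 intrinsics, pixels), "k1" (the pictures are not rectified: a ray, as slopes to the right and down, at radius r is drawn at 1 + k1 r^2 times it, then the intrinsics apply), "eye" and "rotation" of the camera in the world. Camera axes: x right, y down, z forward; pixel columns grow to the right and rows downward; lengths in mm; the calibration is good to about 2 mm. A picture is of the moment at which its call begins: read the wrist's pose just before it. camera_model takes no time and is no camera call; for the wrist camera it gives the pose at the moment of the call.
- close_job(): hands the job in, once; it reports no verdict.
The state is a dict: "t": time; "joints": joint angles; "qd": joint speeds; "joint_efforts": joint torques, N m; "eef_pos": TCP position; "tool_rot": TCP orientation; "wrist_force": force on the tool from outside, world axes, zero at the start; "torque": the same for the moment, N m; "grip_width": opening from 0.0 (shut) to 1.0 (fully open).
Only numpy, scipy, OpenCV 4.12 (cv2) and the standard library are available. Lean on these libraries where they do the work, as an engineer would, in place of code of your own. Each camera call takes 0.05 s, during which the arm holds its last target.

### The job

Take the ice scoop from its tray, scoop ice from under the roof of the steel bin and tip at least three cubes into the white bowl without spilling any; touch the ice with the scoop only, never with the fingers. Finish with every other cube still in the bin, the empty scoop lying flat in its tray again, the bin's flap shut, the bowl still standing where it was, and the mug and pepper shaker left alone.

Things in the scene. Friction and masses are not known exactly. Their poses are not given: they have to be found in the camera images.
- bin_floor (a point): Fixed steel ice bin, 243 long (x) x 148 wide (y), walls 4 thick. This point: middle of its inner floor, 6 mm above the worktop; x points from the open front to the back wall, z up. Inner back wall at x = +117, inner side walls at y = +-70. From x = +20 to the back a fixed roof covers it (underside 100, top 104 above the worktop); the ice lies under the roof, the part in front is open.
- bin_front (a point): Top middle of the bin's front wall, 52 mm above the worktop, outer face (121 mm before bin_floor, same axes). The tops of the side walls rise from here to 100 above the worktop at the roof's front edge.
- flap (a joint): Flap over the sloping mouth of the bin, 152 wide, 157 from hinge to front edge. 0 = shut (it then slopes down towards the front by 0.33 rad), grows as it swings up and back; 1.90 = standing vertical, stop at 2.0. It starts standing up. Stiff hinge (0.13 N m): the flap stays where it is left; about 1.5 N at its edge moves it.
- flap_hinge (a point): Middle of the flap's hinge line, on the front edge of the roof (20 mm behind bin_floor), 104 mm above the worktop; axes as the bin's (the hinge line runs along y).
- flap_edge (a point): Middle of the flap's free edge, 157 mm from the hinge. A black finger grip bar 70 wide, 16 long, 10 high sits on the flap's outside (top when shut) with its middle 18 mm in from this edge.
- scoop_grip (a point): Steel ice scoop with a straight black handle. This point is where to hold it, on the middle line of the handle grip (34 mm from the grip's front end), which is 92 long, 16 thick (across y), 22 high and rises backwards at 35 degrees from the blade. Axes: x = forwards, to the lip, z = up when the blade lies flat. The middle of the blade's underside is 91.1 mm ahead of this point and 54.4 mm below it.
- scoop_blade (a point): Middle of the underside of the scoop's flat blade, axes as scoop_grip. The blade is 84 long (lip at x = +42, rounded nose without walls for the last 12), 70 wide outside, 3 thick thinning to the lip; side walls 38 high at the back falling to 10 at the nose, back wall 38 high at x = -42, open front. 0.13 kg.
- scoop_tray: The scoop's grey rest tray, fixed, 130 (x) x 100 (y) with a low rim 10 mm high, walls and floor 5 thick; origin under its centre. The blade lies in it and the handle stands out over its edge.
- bowl: White round bowl, loose, rim diameter 140, height 66; origin at the centre of its underside. It opens out from a narrower foot.
- bowl_rim (a point): Centre of the bowl's mouth, 66 mm above its underside.
- ice_1_center (a point): Ice cube, 24 mm with well rounded edges, 12 g, slippery (on a steel slope it starts to slide at 6 to 9 degrees); this is its centre. Lies in the bin.
- ice_2_center (a point): Ice cube, 24 mm with well rounded edges, 12 g, slippery (on a steel slope it starts to slide at 6 to 9 degrees); this is its centre. Lies in the bin.
- ice_3_center (a point): Ice cube, 24 mm with well rounded edges, 12 g, slippery (on a steel slope it starts to slide at 6 to 9 degrees); this is its centre. Lies in the bin.
- ice_4_center (a point): Ice cube, 24 mm with well rounded edges, 12 g, slippery (on a steel slope it starts to slide at 6 to 9 degrees); this is its centre. Lies in the bin.
- ice_5_center (a point): Ice cube, 24 mm with well rounded edges, 12 g, slippery (on a steel slope it starts to slide at 6 to 9 degrees); this is its centre. Lies in the bin.
- ice_6_center (a point): Ice cube, 24 mm with well rounded edges, 12 g, slippery (on a steel slope it starts to slide at 6 to 9 degrees); this is its centre. Lies in the bin.
- ice_7_center (a point): Ice cube, 24 mm with well rounded edges, 12 g, slippery (on a steel slope it starts to slide at 6 to 9 degrees); this is its centre. Lies in the bin.
- ice_8_center (a point): Ice cube, 24 mm with well rounded edges, 12 g, slippery (on a steel slope it starts to slide at 6 to 9 degrees); this is its centre. Lies in the bin.
- mug_center (a point): Coffee mug, 92 across, 95 high, with a handle; bystander, loose. Middle of the cup.
- pepper_center (a point): Pepper shaker, 44 across, 90 high; bystander, loose. Its centre.

How it is judged (in metres and radians):
On the way:
1. at least three ice cubes lie in the bowl (((distance between ice_1_center and bowl_rim below 0.062 m and (distance between each of ice_2_center, ice_3_center and bowl_rim below 0.062 m or distance between each of ice_2_center, ice_4_center and bowl_rim below 0.062 m or distance between each of ice_2_center, ice_5_center and bowl_rim below 0.062 m or distance between each of ice_2_center, ice_6_center and bowl_rim below 0.062 m or distance between each of ice_2_center, ice_7_center and bowl_rim below 0.062 m or distance between each of ice_2_center, ice_8_center and bowl_rim below 0.062 m or distance between each of ice_3_center, ice_4_center and bowl_rim below 0.062 m or distance between each of ice_3_center, ice_5_center and bowl_rim below 0.062 m or distance between each of ice_3_center, ice_6_center and bowl_rim below 0.062 m or distance between each of ice_3_center, ice_7_center and bowl_rim below 0.062 m or distance between each of ice_3_center, ice_8_center and bowl_rim below 0.062 m or distance between each of ice_4_center, ice_5_center and bowl_rim below 0.062 m or distance between each of ice_4_center, ice_6_center and bowl_rim below 0.062 m or distance between each of ice_4_center, ice_7_center and bowl_rim below 0.062 m or distance between each of ice_4_center, ice_8_center and bowl_rim below 0.062 m or distance between each of ice_5_center, ice_6_center and bowl_rim below 0.062 m or distance between each of ice_5_center, ice_7_center and bowl_rim below 0.062 m or distance between each of ice_5_center, ice_8_center and bowl_rim below 0.062 m or distance between each of ice_6_center, ice_7_center and bowl_rim below 0.062 m or distance between each of ice_6_center, ice_8_center and bowl_rim below 0.062 m or distance between each of ice_7_center, ice_8_center and bowl_rim below 0.062 m)) or (distance between ice_2_center and bowl_rim below 0.062 m and (distance between each of ice_3_center, ice_4_center and bowl_rim below 0.062 m or distance between each of ice_3_center, ice_5_center and bowl_rim below 0.062 m or distance between each of ice_3_center, ice_6_center and bowl_rim below 0.062 m or distance between each of ice_3_center, ice_7_center and bowl_rim below 0.062 m or distance between each of ice_3_center, ice_8_center and bowl_rim below 0.062 m or distance between each of ice_4_center, ice_5_center and bowl_rim below 0.062 m or distance between each of ice_4_center, ice_6_center and bowl_rim below 0.062 m or distance between each of ice_4_center, ice_7_center and bowl_rim below 0.062 m or distance between each of ice_4_center, ice_8_center and bowl_rim below 0.062 m or distance between each of ice_5_center, ice_6_center and bowl_rim below 0.062 m or distance between each of ice_5_center, ice_7_center and bowl_rim below 0.062 m or distance between each of ice_5_center, ice_8_center and bowl_rim below 0.062 m or distance between each of ice_6_center, ice_7_center and bowl_rim below 0.062 m or distance between each of ice_6_center, ice_8_center and bowl_rim below 0.062 m or distance between each of ice_7_center, ice_8_center and bowl_rim below 0.062 m)) or (distance between ice_3_center and bowl_rim below 0.062 m and (distance between each of ice_4_center, ice_5_center and bowl_rim below 0.062 m or distance between each of ice_4_center, ice_6_center and bowl_rim below 0.062 m or distance between each of ice_4_center, ice_7_center and bowl_rim below 0.062 m or distance between each of ice_4_center, ice_8_center and bowl_rim below 0.062 m or distance between each of ice_5_center, ice_6_center and bowl_rim below 0.062 m or distance between each of ice_5_center, ice_7_center and bowl_rim below 0.062 m or distance between each of ice_5_center, ice_8_center and bowl_rim below 0.062 m or distance between each of ice_6_center, ice_7_center and bowl_rim below 0.062 m or distance between each of ice_6_center, ice_8_center and bowl_rim below 0.062 m or distance between each of ice_7_center, ice_8_center and bowl_rim below 0.062 m)) or (distance between ice_4_center and bowl_rim below 0.062 m and (distance between each of ice_5_center, ice_6_center and bowl_rim below 0.062 m or distance between each of ice_5_center, ice_7_center and bowl_rim below 0.062 m or distance between each of ice_5_center, ice_8_center and bowl_rim below 0.062 m or distance between each of ice_6_center, ice_7_center and bowl_rim below 0.062 m or distance between each of ice_6_center, ice_8_center and bowl_rim below 0.062 m or distance between each of ice_7_center, ice_8_center and bowl_rim below 0.062 m)) or (distance between ice_5_center and bowl_rim below 0.062 m and (distance between each of ice_6_center, ice_7_center and bowl_rim below 0.062 m or distance between each of ice_6_center, ice_8_center and bowl_rim below 0.062 m or distance between each of ice_7_center, ice_8_center and bowl_rim below 0.062 m)) or (distance between ice_6_center and bowl_rim below 0.062 m and distance between each of ice_7_center, ice_8_center and bowl_rim below 0.062 m))), for 0.2 s.
At the end, for the whole second after the job is handed in: At least three ice cubes in the bowl and every other cube in the bowl or the bin; the scoop's blade flat (within 0.2 rad) in its tray, its middle within 35 mm of the tray's centre; the flap shut (joint under 0.06 rad); the bowl upright and within 50 mm of where it stood (((distance between ice_1_center and bowl_rim below 0.062 m and (distance between each of ice_2_center, ice_3_center and bowl_rim below 0.062 m or distance between each of ice_2_center, ice_4_center and bowl_rim below 0.062 m or distance between each of ice_2_center, ice_5_center and bowl_rim below 0.062 m or distance between each of ice_2_center, ice_6_center and bowl_rim below 0.062 m or distance between each of ice_2_center, ice_7_center and bowl_rim below 0.062 m or distance between each of ice_2_center, ice_8_center and bowl_rim below 0.062 m or distance between each of ice_3_center, ice_4_center and bowl_rim below 0.062 m or distance between each of ice_3_center, ice_5_center and bowl_rim below 0.062 m or distance between each of ice_3_center, ice_6_center and bowl_rim below 0.062 m or distance between each of ice_3_center, ice_7_center and bowl_rim below 0.062 m or distance between each of ice_3_center, ice_8_center and bowl_rim below 0.062 m or distance between each of ice_4_center, ice_5_center and bowl_rim below 0.062 m or distance between each of ice_4_center, ice_6_center and bowl_rim below 0.062 m or distance between each of ice_4_center, ice_7_center and bowl_rim below 0.062 m or distance between each of ice_4_center, ice_8_center and bowl_rim below 0.062 m or distance between each of ice_5_center, ice_6_center and bowl_rim below 0.062 m or distance between each of ice_5_center, ice_7_center and bowl_rim below 0.062 m or distance between each of ice_5_center, ice_8_center and bowl_rim below 0.062 m or distance between each of ice_6_center, ice_7_center and bowl_rim below 0.062 m or distance between each of ice_6_center, ice_8_center and bowl_rim below 0.062 m or distance between each of ice_7_center, ice_8_center and bowl_rim below 0.062 m)) or (distance between ice_2_center and bowl_rim below 0.062 m and (distance between each of ice_3_center, ice_4_center and bowl_rim below 0.062 m or distance between each of ice_3_center, ice_5_center and bowl_rim below 0.062 m or distance between each of ice_3_center, ice_6_center and bowl_rim below 0.062 m or distance between each of ice_3_center, ice_7_center and bowl_rim below 0.062 m or distance between each of ice_3_center, ice_8_center and bowl_rim below 0.062 m or distance between each of ice_4_center, ice_5_center and bowl_rim below 0.062 m or distance between each of ice_4_center, ice_6_center and bowl_rim below 0.062 m or distance between each of ice_4_center, ice_7_center and bowl_rim below 0.062 m or distance between each of ice_4_center, ice_8_center and bowl_rim below 0.062 m or distance between each of ice_5_center, ice_6_center and bowl_rim below 0.062 m or distance between each of ice_5_center, ice_7_center and bowl_rim below 0.062 m or distance between each of ice_5_center, ice_8_center and bowl_rim below 0.062 m or distance between each of ice_6_center, ice_7_center and bowl_rim below 0.062 m or distance between each of ice_6_center, ice_8_center and bowl_rim below 0.062 m or distance between each of ice_7_center, ice_8_center and bowl_rim below 0.062 m)) or (distance between ice_3_center and bowl_rim below 0.062 m and (distance between each of ice_4_center, ice_5_center and bowl_rim below 0.062 m or distance between each of ice_4_center, ice_6_center and bowl_rim below 0.062 m or distance between each of ice_4_center, ice_7_center and bowl_rim below 0.062 m or distance between each of ice_4_center, ice_8_center and bowl_rim below 0.062 m or distance between each of ice_5_center, ice_6_center and bowl_rim below 0.062 m or distance between each of ice_5_center, ice_7_center and bowl_rim below 0.062 m or distance between each of ice_5_center, ice_8_center and bowl_rim below 0.062 m or distance between each of ice_6_center, ice_7_center and bowl_rim below 0.062 m or distance between each of ice_6_center, ice_8_center and bowl_rim below 0.062 m or distance between each of ice_7_center, ice_8_center and bowl_rim below 0.062 m)) or (distance between ice_4_center and bowl_rim below 0.062 m and (distance between each of ice_5_center, ice_6_center and bowl_rim below 0.062 m or distance between each of ice_5_center, ice_7_center and bowl_rim below 0.062 m or distance between each of ice_5_center, ice_8_center and bowl_rim below 0.062 m or distance between each of ice_6_center, ice_7_center and bowl_rim below 0.062 m or distance between each of ice_6_center, ice_8_center and bowl_rim below 0.062 m or distance between each of ice_7_center, ice_8_center and bowl_rim below 0.062 m)) or (distance between ice_5_center and bowl_rim below 0.062 m and (distance between each of ice_6_center, ice_7_center and bowl_rim below 0.062 m or distance between each of ice_6_center, ice_8_center and bowl_rim below 0.062 m or distance between each of ice_7_center, ice_8_center and bowl_rim below 0.062 m)) or (distance between ice_6_center and bowl_rim below 0.062 m and distance between each of ice_7_center, ice_8_center and bowl_rim below 0.062 m)) and (distance between ice_1_center and bowl_rim below 0.062 m or (x of ice_1_center in the frame of bin_floor between -0.1215 and 0.1215 m and y of ice_1_center in the frame of bin_floor between -0.074 and 0.074 m and z of ice_1_center in the frame of bin_floor below 0.08 m)) and (distance between ice_2_center and bowl_rim below 0.062 m or (x of ice_2_center in the frame of bin_floor between -0.1215 and 0.1215 m and y of ice_2_center in the frame of bin_floor between -0.074 and 0.074 m and z of ice_2_center in the frame of bin_floor below 0.08 m)) and (distance between ice_3_center and bowl_rim below 0.062 m or (x of ice_3_center in the frame of bin_floor between -0.1215 and 0.1215 m and y of ice_3_center in the frame of bin_floor between -0.074 and 0.074 m and z of ice_3_center in the frame of bin_floor below 0.08 m)) and (distance between ice_4_center and bowl_rim below 0.062 m or (x of ice_4_center in the frame of bin_floor between -0.1215 and 0.1215 m and y of ice_4_center in the frame of bin_floor between -0.074 and 0.074 m and z of ice_4_center in the frame of bin_floor below 0.08 m)) and (distance between ice_5_center and bowl_rim below 0.062 m or (x of ice_5_center in the frame of bin_floor between -0.1215 and 0.1215 m and y of ice_5_center in the frame of bin_floor between -0.074 and 0.074 m and z of ice_5_center in the frame of bin_floor below 0.08 m)) and (distance between ice_6_center and bowl_rim below 0.062 m or (x of ice_6_center in the frame of bin_floor between -0.1215 and 0.1215 m and y of ice_6_center in the frame of bin_floor between -0.074 and 0.074 m and z of ice_6_center in the frame of bin_floor below 0.08 m)) and (distance between ice_7_center and bowl_rim below 0.062 m or (x of ice_7_center in the frame of bin_floor between -0.1215 and 0.1215 m and y of ice_7_center in the frame of bin_floor between -0.074 and 0.074 m and z of ice_7_center in the frame of bin_floor below 0.08 m)) and (distance between ice_8_center and bowl_rim below 0.062 m or (x of ice_8_center in the frame of bin_floor between -0.1215 and 0.1215 m and y of ice_8_center in the frame of bin_floor between -0.074 and 0.074 m and z of ice_8_center in the frame of bin_floor below 0.08 m)) and horizontal distance between scoop_blade and scoop_tray below 0.035 m and angle between scoop_blade's own z axis and vertical below 0.2 rad and height (world z) of scoop_blade below 0.025 m and value of joint flap below 0.06 rad and angle between bowl's own z axis and vertical below 0.1 rad and distance of bowl from where it was at the start of the episode below 0.05 m); the robot touches nothing.
It fails at once if ice touched with the fingers (contact force between the fingers and ice_1 above 0.5 N or contact force between the fingers and ice_2 above 0.5 N or contact force between the fingers and ice_3 above 0.5 N or contact force between the fingers and ice_4 above 0.5 N or contact force between the fingers and ice_5 above 0.5 N or contact force between the fingers and ice_6 above 0.5 N or contact force between the fingers and ice_7 above 0.5 N or contact force between the fingers and ice_8 above 0.5 N).
It fails at once if the mug or the pepper shaker pushed out of its place (more than 30 mm) (distance of any of mug_center, pepper_center from where it was at the start of the episode above 0.03 m).
It fails at once if the bowl tipped over (angle between bowl's own z axis and vertical above 0.6 rad).
It also fails if it takes over 72 s, if anything falls off the work surface, if the arm or the gripper's body presses on something with over 40 N, if the wrist force passes 120 N, or if a joint passes its speed limit or range.

## Working session

There is one attempt and no reset: what is moved stays moved. The work goes in short steps, Python scripts to look and compute and a tool call to move; the robot and the scene stay as the last step left them, time stands still between calls to the robot, and variables do not carry over. Pictures are saved under pics/ and viewed, and the job is handed in when it is done.

Besides the shell and the picture viewer there is one more tool, called after "Call:" as name(argument=value, ...) on one line, values as JSON. send_rows: Moves the arm, as the interface text tells. Its arguments: {"type":"object","properties":{"rows":{"type":"array"},"force":{"type":"number"}},"required":["rows"]}

```bash
ls; mkdir -p pics
python3 - <<'E'
from cell import *
import cv2
o=get_obs();print(o)
for n in("scene","side","wrist"):
    m=camera_model(n);print(n,m)
    cv2.imwrite(f"pics/{n}0.png",grab_frame(n))
E
```

```text
pics
{'t': 0.0, 'joints': array([-7.29264054e+01,  6.67331182e+00,  8.26356416e+01, -2.84456079e-04,
        9.07574992e+01, -2.16434869e+00]), 'qd': array([ 0.02054578,  0.04545053,  0.01146242,  0.10050475,  0.02452811,
       -0.01162776]), 'joint_efforts': array([-5.26289048e-03, -7.21269464e+01, -6.22611952e+01,  7.76097178e-02,
        2.38071213e-02, -6.25765483e-05]), 'eef_pos': array([ 222.35972239, -637.1303806 ,  242.91586826]), 'tool_rot': array([[ 9.44158404e-01,  3.29491714e-01, -3.45267359e-04],
       [ 3.29491893e-01, -9.44157755e-01,  1.10724399e-03],
       [ 3.88408669e-05, -1.15917652e-03, -9.99999327e-01]]), 'wrist_force': array([-1.0028571,  1.4446393,  0.1964078]), 'torque': array([-0.02518133, -0.03068978,  0.03512096]), 'grip_width': 1.0047045042683016}
scene {'K': array([[467.60103477,   0.        , 246.32162513],
       [  0.        , 467.60103477, 193.8402061 ],
       [  0.        ,   0.        ,   1.        ]]), 'k1': -0.12004611686361516, 'eye': array([-708.5975591 , -544.03298939,  779.7783867 ]), 'rotation': array([[ 0.44072863, -0.38685559,  0.81000
[... 262 characters left out ...]
   ]]), 'k1': -0.0780832222558748, 'eye': array([346.78207461, 865.51743108, 802.28509043]), 'rotation': array([[-0.96756057, -0.16828469,  0.1884325 ],
       [-0.25253807,  0.62314344, -0.74021401],
       [ 0.00714621, -0.76378826, -0.64542731]])}
wrist {'K': array([[312.61946288,   0.        , 252.56397166],
       [  0.        , 312.61946288, 185.76782995],
       [  0.        ,   0.        ,   1.        ]]), 'k1': 0.010561443264042125, 'eye': array([ 292.98852478, -613.5910348 ,  384.1805507 ]), 'rotation': array([[ 3.29460212e-01, -9.10321099e-01, -2.50542341e-01],
       [-9.44169455e-01, -3.17675202e-01, -8.73298682e-02],
       [-9.28672572e-05,  2.65326143e-01, -9.64158716e-01]])}
```

View pics/scene0.png

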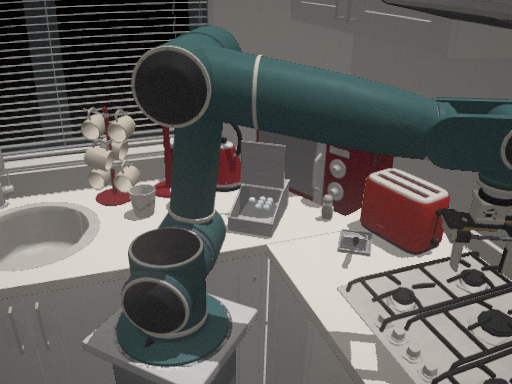

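View pics/side0.png

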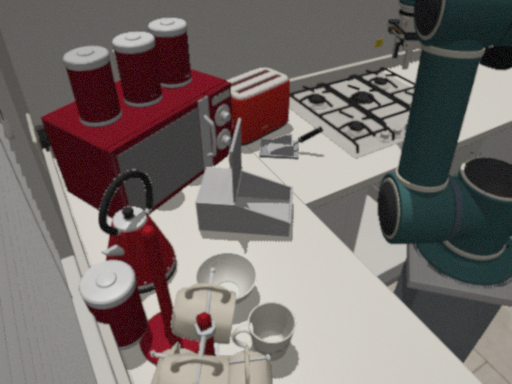

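View pics/wrist0.png

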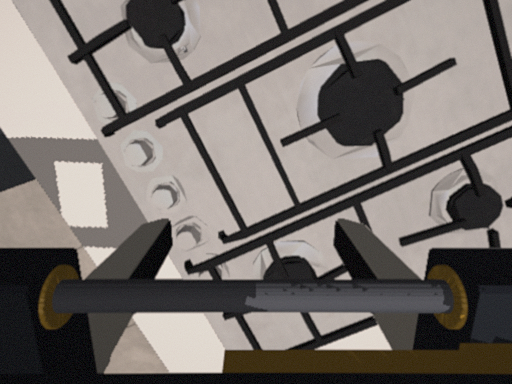

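Scene: bin at (262,200) with its flap standing up, tray and scoop at (355,242), pepper at (327,207), mug at (143,200). Side: bin (245,190), bowl (227,278), mug (272,328), scoop (290,145). I'll zoom in for features.

```bash
cat > h.py <<'E'
import numpy as np, cv2
from cell import *
def ray(m,px):
    K=m["K"]; p=cv2.undistortPoints(np.array(px,float).reshape(-1,1,2),K,np.array([m["k1"],0,0,0,0.]),None,None).reshape(-1,2) if 0 else cv2.undistortPointsIter(np.array(px,float).reshape(-1,1,2),K,np.array([m["k1"],0,0,0,0.]),np.eye(3),np.eye(3),(3,50,1e-9)).reshape(-1,2)
    d=np.c_[p,np.ones(len(p))]@np.array(m["rotation"]).T
    return np.array(m["eye"]),d
def onz(m,px,z):
    e,d=ray(m,px); z=np.broadcast_to(z,len(d)); return e+d*((z-e[2])/d[:,2])[:,None]
def tri(ms,pxs):
    A=np.zeros((3,3));b=np.zeros(3)
    for m,p in zip(ms,pxs):
        e,d=ray(m,[p]);d=d[0]/np.linalg.norm(d[0]);P=np.eye(3)-np.outer(d,d);A+=P;b+=P@e
    return np.linalg.solve(A,b)
def proj(m,X):
    X=np.atleast_2d(X).astype(float);R=np.array(m["rotation"]).T
    return cv2.projectPoints(X,cv2.Rodrigues(R)[0],-R@np.array(m["eye"]),m["K"],np.array([m["k1"],0,0,0,0.]))[0].reshape(-1,2)
def crop(img,x0,y0,x1,y1,f,name):
    c=cv2.resize(img[y0:y1,x0:x1],None,fx=f,fy=f,interpolation=cv2.INTER_CUBIC)
    for x in range((x0//20+1)*20,x1,20): cv2.putText(c,str(x),((x-x0)*f,10),0,.4,(0,0,255),1);cv2.line(c,((x-x0)*f,12),((x-x0)*f,18),(0,0,255),1)
    for y in range((y0//20+1)*20,y1,20): cv2.putText(c,str(y),(0,(y-y0)*f),0,.4,(0,0,255),1);cv2.line(c,(25,(y-y0)*f),(32,(y-y0)*f),(0,0,255),1)
    cv2.imwrite(f"pics/{name}.png",c)
E
python3 - <<'E'
from h import *
a=cv2.imread("pics/scene0.png");b=cv2.imread("pics/side0.png")
crop(a,220,130,385,265,4,"sc1");crop(b,185,110,345,250,4,"sd1");crop(b,180,240,310,370,4,"sd2")
E
```

```text
(no output)
```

View pics/sc1.png

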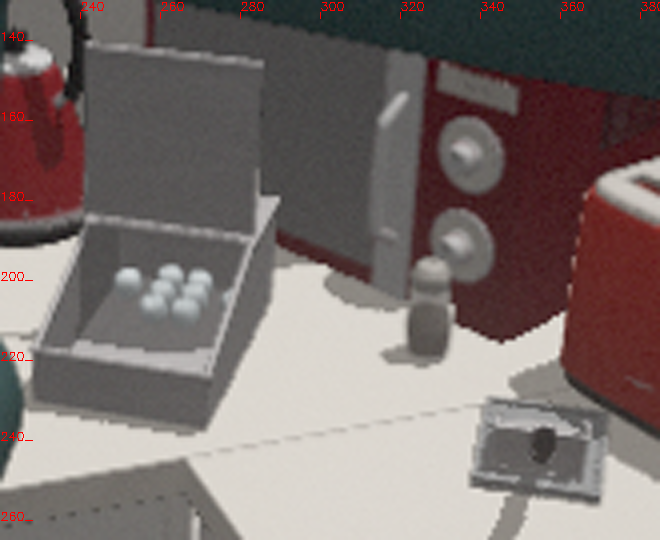

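View pics/sd1.png

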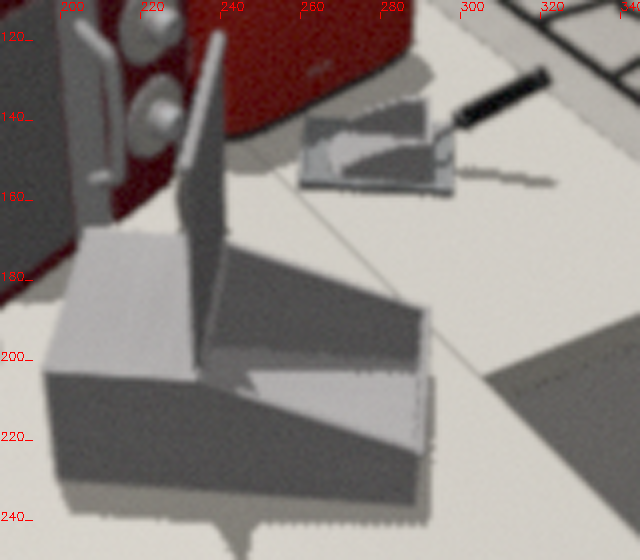

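View pics/sd2.png

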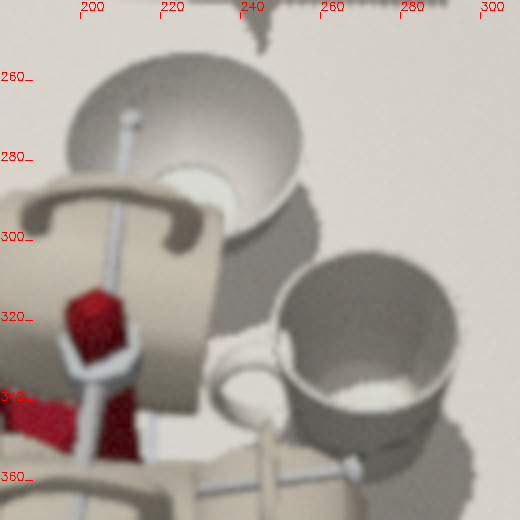

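Run:
```python
from h import *
np.set_printoptions(precision=1,suppress=True)
S=camera_model("side");C=camera_model("scene")
def p(t,m,px,z): print(t);print(onz(m,px,z)) 
p("bin side bottom back, front",S,[(199.5,230),(288.75,236.25)],0)
p("roof nb,nf,fb,ff",S,[(196.25,203),(233.75,205),(203.75,167.5),(232,168)],104)
p("front top near,far",S,[(289.5,223),(292,187)],52)
p("scene front top L,R",C,[(228,217.5),(273,224.5)],52)
p("scene front bottom",C,[(228.75,230),(271.25,237.5)],0)
p("tray scene BL,BR,FR,FL",C,[(341,230),(371.75,232.5),(370,255.5),(337.5,251)],10)
p("tray side far-b,near-b,near-f",S,[(260.75,139.5),(260,156.25),(298,158)],10)
print("handle end",tri([C,S],[(355,239),(321,128)]))
p("bowl rim L,T,R",S,[(196.75,275),(227.5,253),(255.5,273.75),(236,300)],66)
p("mug rim",S,[(248.75,320),(272,303),(299,322),(276,343)],95)
p("mug scene",C,[(143,187)],95)
p("ice scene",C,[(252,199.5),(262.5,198.5),(270,200),(260.5,202),(269.5,203),(258.5,206.5),(266.5,207),(277,204)],18)
p("pepper scene base",C,[(327,217)],0)
p("flap top scene",C,[(242,141),(285.5,145.5)],261)
```

```text
bin side bottom back, front
[[700.1 131.4  -0. ]
 [462.5  91.7   0. ]]
roof nb,nf,fb,ff
[[696.6 138.5 104. ]
 [602.9 121.1 104. ]
 [731.1  -7.9 104. ]
 [654.  -26.3 104. ]]
front top near,far
[[462.7  94.9  52. ]
 [485.1 -51.   52. ]]
scene front top L,R
[[463.2  91.5  52. ]
 [486.9 -57.   52. ]]
scene front bottom
[[472.   93.9   0. ]
 [491.5 -50.8   0. ]]
tray scene BL,BR,FR,FL
[[ 622.8 -244.    10. ]
 [ 652.3 -340.    10. ]
 [ 512.6 -365.9   10. ]
 [ 493.5 -269.8   10. ]]
tray side far-b,near-b,near-f
[[ 648.9 -331.1   10. ]
 [ 625.9 -232.3   10. ]
 [ 503.2 -255.5   10. ]]
handle end [ 446.  -326.5   92.9]
bowl rim L,T,R
[[626.6 326.2  66. ]
 [580.6 246.   66. ]
 [501.2 288.6  66. ]
 [522.7 367.3  66. ]]
mug rim
[[478.1 425.3  95. ]
 [443.6 375.2  95. ]
 [382.8 404.8  95. ]
 [415.8 460.   95. ]]
mug scene
[[454.2 422.4  95. ]]
ice scene
[[678.9 107.7  18. ]
 [703.9  76.9  18. ]
 [705.1  47.3  18. ]
 [674.5  71.5  18. ]
 [682.   39.2  18. ]
 [639.   63.1  18. ]
 [648.3  36.1  18. ]
 [686.9  11.9  18. ]]
pepper scene base
[[ 706.6 -170.6    0. ]]
flap top scene
[[617.6 118.9 261. ]
 [643.6 -27.  261. ]]
```

Run:
```python
from h import *
np.set_printoptions(precision=1,suppress=True)
S=camera_model("side");C=camera_model("scene")
print(onz(C,[(361,224),(401,248),(441,238)],0), "toaster base; tree base, kettle base:",onz(C,[(117,197),(225,187)],0))
print("tree top",tri([C,S],[(105,110),(205,318)]))
print("toaster top corner", tri([C,S],[(365,180),(288,75)]))
```

```text
[[ 710.9 -290.9    0. ]
 [ 614.8 -443.4    0. ]
 [ 736.8 -555.3    0. ]] toaster base; tree base, kettle base: [[497.3 589.7   0. ]
 [763.4 266.3   0. ]]
tree top [487.6 589.7 341.5]
toaster top corner [ 556.5 -319.7  247.8]
```

Call:
send_rows(rows=[[[0, 0, 0, 3.1, -2.28, 0, 9.3], [0, 0, 0, 3.1, -2.28, 0, 9.3], [0, 0, 0, 3.1, -2.28, 0, 9.3], [0, 0, 0, 3.1, -2.28, 0, 9.3], [0, 0, 0, 3.1, -2.28, 0, 9.3], [0, 0, 0, 3.1, -2.28, 0, 9.3], [0, 0, 0, 3.1, -2.28, 0, 9.3], [0, 0, 0, 3.1, -2.28, 0, 9.3], [0, 0, 0, 3.1, -2.28, 0, 9.3], [0, 0, 0, 3.1, -2.28, 0, 9.3], [0, 0, -7, 0, 0, 0, 9.3], [0, 0, -7, 0, 0, 0, 9.3]]])

```text
t: 1.15
eef_pos: [441.0, -318.0, 243.6]
tool_rot: [[0.832, 0.555, -0.0], [0.555, -0.832, 0.0], [0.0, -0.0, -1.0]]
wrist_force: [0.6, 0.4, 0.3]
grip_width: 1.001
```

Call:
send_rows(rows=[[[0, 0, -7.15, 0, 0, 0, 9.3], [0, 0, -7.15, 0, 0, 0, 9.3], [0, 0, -7.15, 0, 0, 0, 9.3], [0, 0, -7.15, 0, 0, 0, 9.3], [0, 0, -7.15, 0, 0, 0, 9.3], [0, 0, -7.15, 0, 0, 0, 9.3], [0, 0, -7.15, 0, 0, 0, 9.3], [0, 0, -7.15, 0, 0, 0, 9.3], [0, 0, -7.15, 0, 0, 0, 9.3], [0, 0, -7.15, 0, 0, 0, 9.3], [0, 0, -7.15, 0, 0, 0, 9.3], [0, 0, -7.15, 0, 0, 0, 9.3]]])

```text
t: 2.15
eef_pos: [439.9, -319.8, 243.4]
tool_rot: [[-0.491, 0.871, -0.0], [0.871, 0.491, 0.0], [0.0, -0.0, -1.0]]
wrist_force: [-0.3, -0.2, 0.1]
grip_width: 0.999
```

Call:
send_rows(rows=[[[0, 0, -7.15, 0, 0, 0, 9.3], [0, 0, -7.15, 0, 0, 0, 9.3], [0, 0, -7.15, 0, 0, 0, 9.3], [0, 0, -7.15, 0, 0, 0, 9.3], [0, 0, -7.15, 0, 0, 0, 9.3], [0, 0, -7.15, 0, 0, 0, 9.3], [0, 0, -7.15, 0, 0, 0, 9.3], [0, 0, -7.15, 0, 0, 0, 9.3], [0, 0, -7.15, 0, 0, 0, 9.3], [0, 0, -7.15, 0, 0, 0, 9.3], [0, 0, 0, 0, 0, 0, 9.3]]])

```text
t: 3.07
eef_pos: [439.9, -319.8, 243.5]
tool_rot: [[-0.982, -0.189, -0.0], [-0.189, 0.982, 0.0], [0.0, 0.0, -1.0]]
wrist_force: [0.0, 0.4, 0.1]
grip_width: 1.004
```

```bash
cat > snap.py <<'E'
import sys,json
from h import *
for n in sys.argv[2:]:
    m=camera_model(n); json.dump({k:np.array(v).tolist() for k,v in m.items()},open(f"pics/{n}{sys.argv[1]}.json","w"))
    cv2.imwrite(f"pics/{n}{sys.argv[1]}.png",grab_frame(n))
o=get_obs();print(o["t"],o["joints"].round(1),o["eef_pos"].round(1))
E
echo 'def load(n):
    import json
    m=json.load(open(f"pics/{n}.json")); m={k:(np.array(v) if isinstance(v,list) else v) for k,v in m.items()}
    return m,cv2.imread(f"pics/{n}.png")' >> h.py
python3 snap.py 1 wrist
```

```text
3.1167 [ -38.7   -9.8   98.7   -0.    91.1 -139.1] [ 439.9 -319.9  243.5]
```

View pics/wrist1.png

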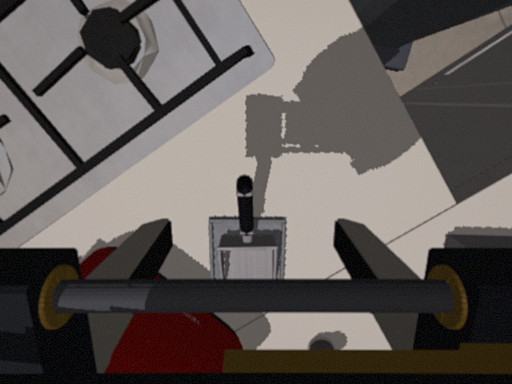

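Wrist: handle runs from (244,180) to (248,232), the tray's rear rim corners are at about (210,218) and (285,217), and the blade begins at y≈237. Zoom.

Run:
```python
from h import *
m,i=load("wrist1");crop(i,195,165,300,285,5,"w1c")
```

```text
(no output)
```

View pics/w1c.png

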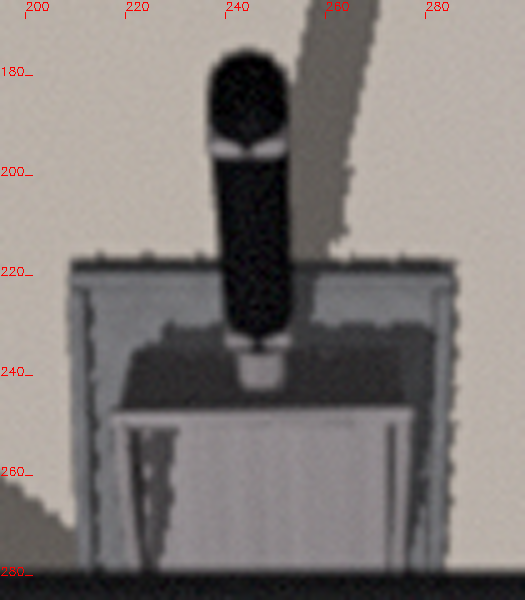

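Run:
```python
from h import *
np.set_printoptions(precision=1,suppress=True)
m,i=load("wrist1")
t=onz(m,[(209.4,217.6),(286,217.6)],10);print("tray back corners",t)
w=onz(m,[(218,247),(277.6,247)],43);print("scoop back wall outer top",w)
d=w[0]-w[1];print(np.degrees(np.arctan2(d[0],-d[1])), np.linalg.norm(d)); 
d=t[0]-t[1];print(np.degrees(np.arctan2(d[0],-d[1])), np.linalg.norm(d))
# handle axis: visible top front end z~40+11*cos35, rear end centre
print(onz(m,[(245.3,197),(246.4,231)],[93-6+9,49]))
```

```text
tray back corners [[ 522.7 -361.2   10. ]
 [ 504.1 -264.9   10. ]]
scoop back wall outer top [[ 544.3 -343.    43. ]
 [ 530.8 -272.7   43. ]]
10.917473085816903 71.5308078633161
10.917114881425448 98.10530987222785
[[ 459.4 -324.2   96. ]
 [ 514.8 -313.7   49. ]]
```

Call:
send_rows(rows=[[[0, -6.67, 0, 0, 0, 0, 9.3], [0, -6.67, 0, 0, 0, 0, 9.3], [0, -6.66, 0, 0, 0, 0, 9.3], [0, 0, 0, 1.74, -0.72, 0, 9.3], [0, 0, 0, 0, 0, 3.5, 9.3], [0, 0, 0, 0, 0, 3.5, 9.3], [0, 0, 0, 0, 0, 3.5, 9.3], [0, 0, 0, 0, 0, 2.5, 9.3], [0, 0, 0, 0, 0, 0, 9.3]]])

```text
t: 3.87
eef_pos: [468.2, -320.0, 110.1]
tool_rot: [[-0.926, -0.179, 0.331], [-0.166, 0.984, 0.067], [-0.338, 0.007, -0.941]]
wrist_force: [-0.4, 0.4, -1.4]
grip_width: 1.001
```

```bash
python3 snap.py 2 wrist side
```

```text
3.9667 [ -45.   -10.3  112.8   17.8   67.  -150.9] [ 468.8 -321.6  115.7]
```

View pics/wrist2.png

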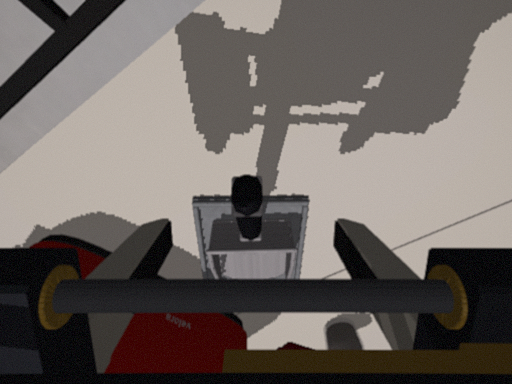

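View pics/side2.png

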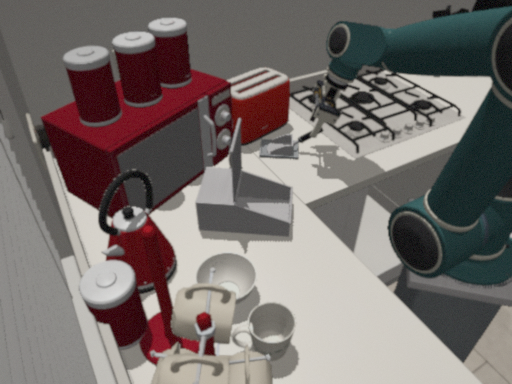

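Call:
send_rows(rows=[[[0, 0, 0, 0, 0, 2, 9.3], [0, 0, 0, 0, 0, 2, 9.3], [0, 0, 0, 0, 0, 1.35, 9.3], [0, 0, 0, 0, 0, 0, 9.3], [0, 0, 0, 0, 0, 0, 9.3]]])

```text
t: 4.38
eef_pos: [487.1, -319.0, 67.1]
tool_rot: [[-0.924, -0.182, 0.337], [-0.171, 0.983, 0.062], [-0.343, -0.001, -0.939]]
wrist_force: [-0.1, 0.1, 1.3]
grip_width: 0.999
```

```bash
python3 snap.py 3 wrist
```

```text
4.4333 [ -43.3   -6.1  113.9   18.4   61.3 -151.2] [ 487.2 -319.2   67.5]
```

View pics/wrist3.png

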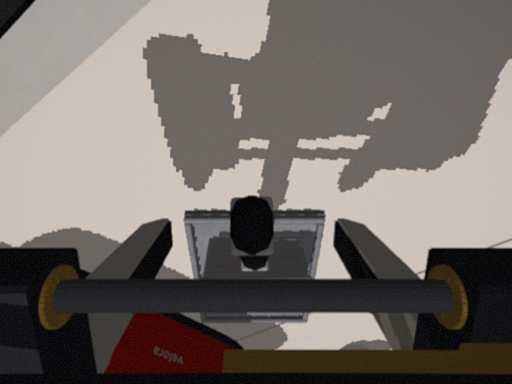

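The handle is centred between the fingers at (252,230). I lower 2 mm more and close.

Call:
send_rows(rows=[[[0, 0, 0, 0, 0, 0.25, 9.3], [0, 0, 0, 0, 0, 0, 0.8], [0, 0, 0, 0, 0, 0, 0.8], [0, 0, 0, 0, 0, 0, 0.8], [0, 0, 0, 0, 0, 0, 0.8], [0, 0, 0, 0, 0, 0, 0.8], [0, 0, 0, 0, 0, 0, 0.8], [0, 0, 0, 0, 0, 0, 0.8], [0, 0, 0, 0, 0, 0, 0.8], [0, 0, 0, 0, 0, 0, 0.8]]], force=55)

```text
t: 5.27
eef_pos: [487.8, -318.3, 62.9]
tool_rot: [[-0.924, -0.183, 0.336], [-0.172, 0.983, 0.063], [-0.342, 0.0, -0.94]]
wrist_force: [-0.1, -0.3, 0.3]
grip_width: 0.404
```

Call:
send_rows(rows=[[[0, 0, 0, 0, 0, 0, 0.8], [0, 0, 0, 0, 0, 0, 0.8], [0, 0, 0, 0, 0, 0, 0.8], [0, 0, 0, 0, 0, 0, 0.8], [0, 0, 0, 0, 0, 0, 0.8], [0, 0, 0, 0, 0, 0, 0.8], [0, 0, 0, 0, 0, 0, 0.8]]])

```text
t: 5.85
eef_pos: [487.8, -318.3, 62.9]
tool_rot: [[-0.924, -0.183, 0.336], [-0.172, 0.983, 0.063], [-0.342, 0.0, -0.94]]
wrist_force: [-0.3, 0.0, 0.5]
grip_width: 0.167
```

Call:
send_rows(rows=[[[0, 0, 0, -0.5, 0, -1.4, 0.8], [0, 0, 0, -1, 0, -2.8, 0.8], [0, 0, 0, -1, 0, -2.8, 0.8], [0, 0, 0, -1.2, 0, -3, 0.8], [0, 0, 0, -1, 0, -2.9, 0.8], [0, 0, 0, 0, 0, 0, 0.8]]])

```text
t: 6.35
eef_pos: [489.0, -319.4, 207.1]
tool_rot: [[-0.922, -0.183, 0.342], [-0.174, 0.983, 0.058], [-0.347, -0.006, -0.938]]
wrist_force: [0.4, -1.5, -0.2]
grip_width: 0.166
```

Call:
send_rows(rows=[[[0, 0, 0, -0.17, 3.0, 0.06, 0.8], [0, 0, 0, -0.17, 3.4, 0.06, 0.8], [0, 0, 0, -0.17, 3.4, 0.06, 0.8], [0, 0, 0, -0.17, 3.4, 0.06, 0.8], [0, 0, 0, -0.17, 3.4, 0.06, 0.8], [0, 0, 0, -0.17, 3.4, 0.06, 0.8], [0, 0, 0, -0.17, 3.4, 0.06, 0.8], [0, 0, 0, -0.17, 3.4, 0.06, 0.8], [0, 0, 0, -0.17, 3.4, 0.06, 0.8], [0, 0, 0, -0.17, 3.3, 0.06, 0.8], [0, 0, 0, 0, 0, 0, 0.8], [0, 0, 0, 0, 0, 0, 0.8]]])

```text
t: 7.35
eef_pos: [443.9, 16.1, 200.1]
tool_rot: [[-0.923, -0.187, 0.336], [-0.176, 0.982, 0.064], [-0.342, -0.0, -0.94]]
wrist_force: [0.4, -0.0, -2.2]
grip_width: 0.169
```

```bash
python3 snap.py 4 wrist side scene
```

```text
7.5 [  -4.8  -36.5  123.3    5.4   74.  -105.9] [444.3  13.6 200. ]
```

View pics/wrist4.png

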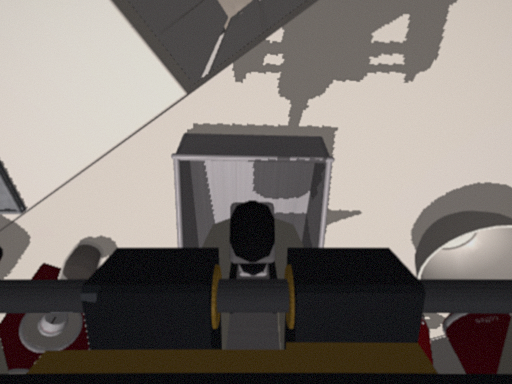

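View pics/side4.png

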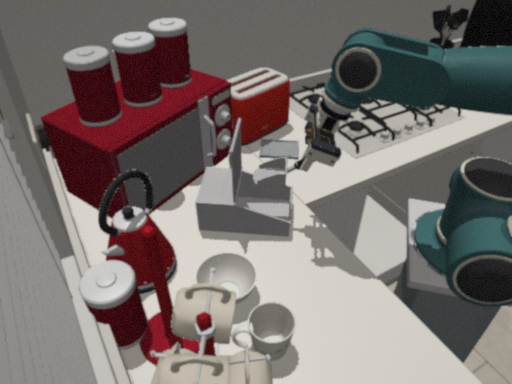

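View pics/scene4.png

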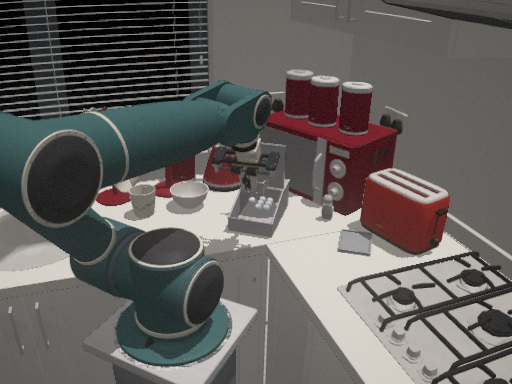

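The wrist view shows the bin's front wall top at (176,156)-(330,158). The scene view now shows the bowl at (190,195) and the ice at (262,205). I zoom both.

Run:
```python
from h import *
m,i=load("wrist4");crop(i,165,120,345,255,4,"w4c")
m,i=load("scene4");crop(i,120,165,295,245,4,"s4c")
```

```text
(no output)
```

View pics/w4c.png

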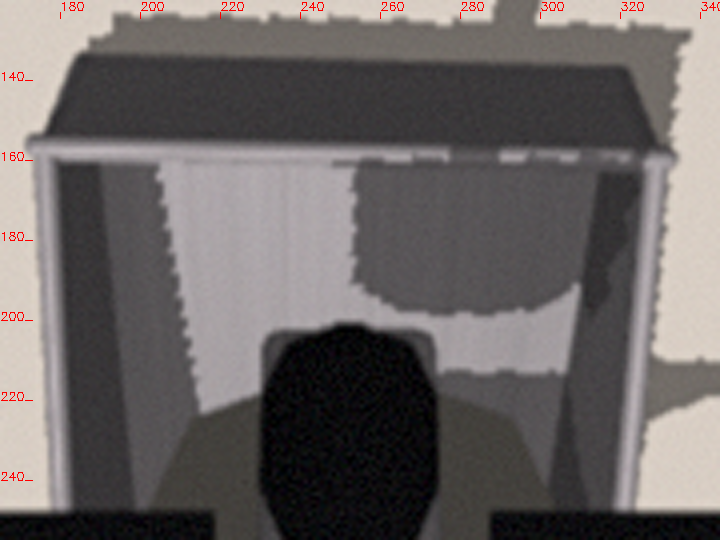

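View pics/s4c.png

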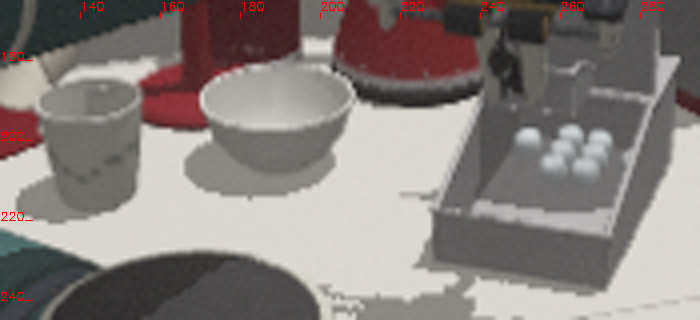

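Run:
```python
from h import *
np.set_printoptions(precision=1,suppress=True)
m,i=load("wrist4")
t=onz(m,[(173,154.5),(333.75,158.5)],52);b=onz(m,[(185,133.75),(322,137)],0)
for q in(t,b):
    d=q[1]-q[0];print(q,np.degrees(np.arctan2(-d[0],d[1])),np.linalg.norm(d),q.mean(0))
# side-wall tops: left wall outer at bottom of view
C,_=load("scene4");S,_=load("side4")
print("bowl scene",onz(C,[(170,189.5),(209,189.5),(190.75,181),(189.5,198)],66))
print("bowl L/R tri via side centre?")
f=t.mean(0); y=np.radians(9.3);u=np.array([np.cos(y),np.sin(y),0]);v=np.array([-u[1],u[0],0])
bf=f+121*u;print("bin_floor",bf)
ice=onz(C,[(252,199.75),(262.5,198.5),(270,200.5),(260.5,202),(269,204),(258.5,206.5),(266.5,207),(277,204)],18)
print(np.c_[(ice-bf)@u,(ice-bf)@v])
R=get_obs()["tool_rot"];print(R)
```

```text
[[487.1 -52.7  52. ]
 [463.   96.8  52. ]] 9.153346374250392 151.4038614229205 [475.  22.  52.]
[[490.9 -50.4   0. ]
 [466.9  96.2   0. ]] 9.294606559007468 148.5548194600831 [478.9  22.9   0. ]
bowl scene [[530.5 363.3  66. ]
 [594.1 238.6  66. ]
 [627.5 336.7  66. ]
 [503.9 263.8  66. ]]
bowl L/R tri via side centre?
bin_floor [594.4  41.6  52. ]
[[ 92.1  51. ]
 [113.7  17.1]
 [106.1 -13.3]
 [ 83.9  16.6]
 [ 77.7 -16.8]
 [ 47.4  14. ]
 [ 52.3 -14.1]
 [ 86.5 -44.2]]
[[-0.9 -0.2  0.3]
 [-0.2  1.   0.1]
 [-0.3 -0.  -0.9]]
```

```bash
cat > plan.py <<'E'
from h import *
from scipy.spatial.transform import Rotation as Ro
BF=np.array([595.5,41.,0]);BY=9.25
# grasp calibration
Rg=np.array([[-0.924,-0.183,0.336],[-0.172,0.983,0.063],[-0.342,0.0,-0.94]]);pg=np.array([487.8,-318.3,62.9])
U_,_,V_=np.linalg.svd(Rg);Rg=U_@V_
Rs0=Ro.from_euler('z',10.7,degrees=True).as_matrix();ps0=np.array([578.3,-300.2,5.])
Rts=Rg.T@Rs0; pts=Rg.T@(ps0-pg)
def scoop(R,p): return R@Rts, p+R@pts
def tool(Rs,ps): R=Rs@Rts.T; return R,ps-R@pts
def inbin(Rs,ps):
    Rb=Ro.from_euler('z',BY,degrees=True).as_matrix(); q=Rb.T@(ps-BF); e=Ro.from_matrix(Rb.T@Rs).as_euler('zyx',degrees=True); return q.round(1),e.round(2)
def binpose(x,y,z,th,yaw=0,roll=0): # th lip-up positive
    Rb=Ro.from_euler('z',BY,degrees=True).as_matrix()
    return Rb@Ro.from_euler('zyx',[yaw,-th,roll],degrees=True).as_matrix(), BF+Rb@np.array([x,y,z])
def worldpose(x,y,z,yaw,th,roll=0):
    return Ro.from_euler('zyx',[yaw,-th,roll],degrees=True).as_matrix(), np.array([x,y,z],float)
def rows(R,p,Rs,ps,n,grip=0.8):
    """interpolate scoop pose in n rows from tool pose (R,p)"""
    S,q=scoop(R,p); rv=Ro.from_matrix(S.T@Rs).as_rotvec()
    out=[]
    for k in range(1,n+1):
        Sk=S@Ro.from_rotvec(rv*k/n).as_matrix();qk=q+(ps-q)*k/n
        R2,p2=tool(Sk,qk); dr=Ro.from_matrix(R.T@R2).as_rotvec(degrees=True);dp=R.T@(p2-p)/10
        out.append([*dr.round(1),*dp.round(2),grip])
        # apply rounded
        p=p+R@(np.array(out[-1][3:6])*10);R=R@Ro.from_rotvec(out[-1][:3],degrees=True).as_matrix()
    for r in out: print([float(a) for a in r],",")
    return R,p
def cur():
    o=get_obs();return o["tool_rot"],o["eef_pos"]
E
python3 - <<'E'
from plan import *
R,p=cur();print(get_obs()["t"],inbin(*scoop(R,p)),pts)
for w,n in(((-42,0,112,-12),4),((-42,0,22,-12),4),((-15,0,9,-2),4)):
    R,p=rows(R,p,*binpose(*w),n);print(inbin(*scoop(R,p)))
E
```

```text
7.5 (array([-61.4,   0.4, 142.1]), array([ 1.39,  0.02, -0.02])) [-66.93030294   1.21251638  85.96007418]
[0.1, 3.0, 0.3, -0.66, 0.03, 0.54, 0.8] ,
[0.1, 3.0, 0.4, -0.7, 0.03, 0.52, 0.8] ,
[0.1, 3.0, 0.3, -0.75, 0.04, 0.51, 0.8] ,
[0.0, 3.0, 0.3, -0.79, 0.04, 0.49, 0.8] ,
(array([-4.20e+01,  1.00e-01,  1.12e+02]), array([ 0.05, 12.02,  0.03]))
[0.0, -0.0, 0.0, 0.31, -0.0, 2.23, 0.8] ,
[0.0, -0.0, 0.0, 0.32, -0.0, 2.23, 0.8] ,
[0.0, -0.0, 0.0, 0.31, -0.0, 2.23, 0.8] ,
[0.0, -0.0, 0.0, 0.31, -0.0, 2.23, 0.8] ,
(array([-42. ,   0.2,  21.9]), array([ 0.05, 12.02,  0.03]))
[0.0, -2.5, 0.0, -0.25, -0.0, 0.71, 0.8] ,
[0.0, -2.5, 0.0, -0.24, -0.0, 0.75, 0.8] ,
[0.0, -2.5, 0.0, -0.22, -0.0, 0.76, 0.8] ,
[0.0, -2.5, 0.0, -0.19, -0.0, 0.8, 0.8] ,
(array([-15. ,   0.1,   8.9]), array([0.05, 2.02, 0.01]))
```

Call:
send_rows(rows=[[[0.1, 3.0, 0.3, -0.66, 0.03, 0.54, 0.8], [0.1, 3.0, 0.4, -0.7, 0.03, 0.52, 0.8], [0.1, 3.0, 0.3, -0.75, 0.04, 0.51, 0.8], [0, 3.0, 0.3, -0.79, 0.04, 0.49, 0.8], [0, 0, 0, 0.31, 0, 2.23, 0.8], [0, 0, 0, 0.32, 0, 2.23, 0.8], [0, 0, 0, 0, 0, 0, 0.8], [0, 0, 0, 0, 0, 0, 0.8]]])

```text
t: 8.17
eef_pos: [476.6, 20.4, 142.4]
tool_rot: [[-0.978, -0.158, 0.135], [-0.156, 0.987, 0.023], [-0.137, 0.001, -0.991]]
wrist_force: [0.0, -1.2, -1.0]
grip_width: 0.173
```

```bash
python3 - <<'E'
from plan import *
R,p=cur();print(get_obs()["t"],inbin(*scoop(R,p)))
E
python3 snap.py 5 scene side
python3 - <<'E'
from h import *
m,i=load("scene5");crop(i,220,130,305,245,5,"s5c")
m,i=load("side5");crop(i,190,120,350,250,4,"d5c")
E
```

```text
8.1667 (array([-42.6,  -0.1,  66.4]), array([-1.000e-02,  1.213e+01,  8.000e-02]))
8.2667 [  -1.4  -21.7  117.7    1.5   76.1 -100.8] [477.4  20.8 144.5]
```

View pics/s5c.png

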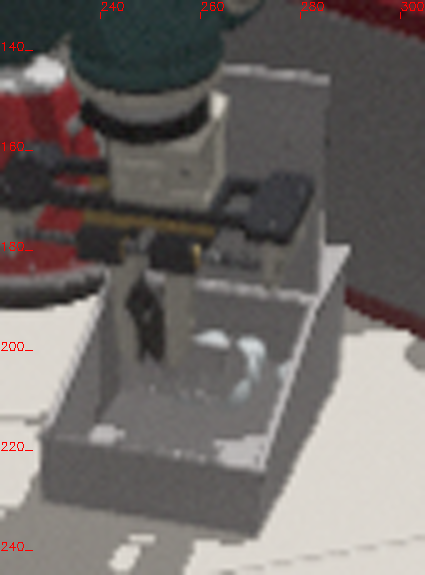

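View pics/d5c.png

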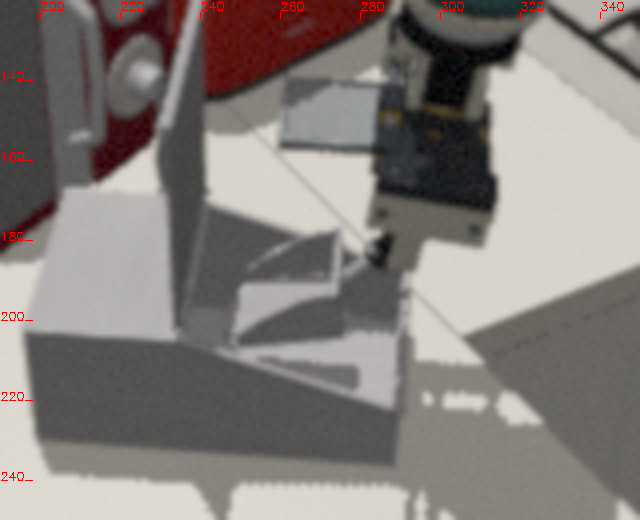

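Scoop is inside the bin's mouth, clear of the walls and flap. Continue down and flatten.

Call:
send_rows(rows=[[[0, 0, 0, 0.31, 0, 2.1, 0.8], [0, 0, 0, 0.31, 0, 2.1, 0.8], [0, -2.5, 0, -0.25, 0, 0.71, 0.8], [0, -2.5, 0, -0.24, 0, 0.75, 0.8], [0, -2.5, 0, -0.22, 0, 0.76, 0.8], [0, -2.5, 0, -0.19, 0, 0.8, 0.8], [0, 0, 0, 0, 0, 0, 0.8], [0, 0, 0, 0, 0, 0, 0.8]]])

```text
t: 8.93
eef_pos: [491.6, 23.6, 74.2]
tool_rot: [[-0.939, -0.159, 0.305], [-0.152, 0.987, 0.05], [-0.309, 0.0, -0.951]]
wrist_force: [0.2, 0.1, -0.8]
grip_width: 0.17
```

```bash
python3 - <<'E'
from plan import *
R,p=cur();print(get_obs()["t"],get_obs()["wrist_force"],inbin(*scoop(R,p)))
for w,n in(((-10,0,7.5,-1.5),2),((40,0,7.5,-1.5),6),((72,0,7.5,-1.5),5)):
    R,p=rows(R,p,*binpose(*w),n);print(inbin(*scoop(R,p)))
E
python3 snap.py 6 scene side wrist
python3 - <<'E'
from h import *
m,i=load("scene6");crop(i,220,130,305,245,5,"s6c")
m,i=load("side6");crop(i,190,120,350,250,4,"d6c")
E
```

```text
8.9333 [ 0.24925583  0.13391437 -0.81288972] (array([-15.2,   0.7,  13.1]), array([0.07, 1.98, 0.  ]))
[0.0, -0.2, 0.0, -0.12, -0.03, 0.38, 0.8] ,
[0.0, -0.3, 0.1, -0.12, -0.02, 0.37, 0.8] ,
(array([-10. ,   0. ,   7.6]), array([-0.02,  1.48,  0.04]))
[0.0, 0.0, -0.0, -0.79, 0.0, 0.27, 0.8] ,
[0.0, 0.0, -0.0, -0.79, 0.0, 0.26, 0.8] ,
[0.0, 0.0, -0.0, -0.79, 0.01, 0.27, 0.8] ,
[0.0, 0.0, -0.0, -0.79, -0.0, 0.26, 0.8] ,
[0.0, 0.0, -0.0, -0.79, 0.0, 0.27, 0.8] ,
[0.0, 0.0, -0.0, -0.79, 0.0, 0.26, 0.8] ,
(array([40. , -0. ,  7.5]), array([-0.02,  1.48,  0.04]))
[0.0, 0.0, -0.0, -0.61, 0.0, 0.2, 0.8] ,
[0.0, 0.0, -0.0, -0.61, 0.0, 0.21, 0.8] ,
[0.0, 0.0, -0.0, -0.6, 0.01, 0.2, 0.8] ,
[0.0, 0.0, -0.0, -0.61, -0.0, 0.2, 0.8] ,
[0.0, 0.0, -0.0, -0.61, 0.0, 0.21, 0.8] ,
(array([72. , -0. ,  7.5]), array([-0.02,  1.48,  0.04]))
9.0833 [  -2.2  -22.7  126.2    4.1   58.9 -102.9] [492.   23.8  74.3]
```

View pics/s6c.png

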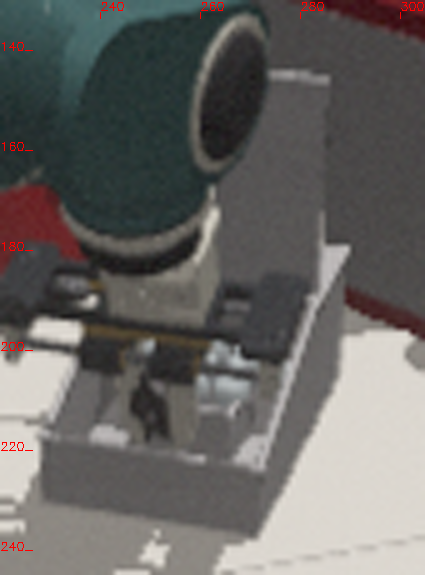

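View pics/d6c.png

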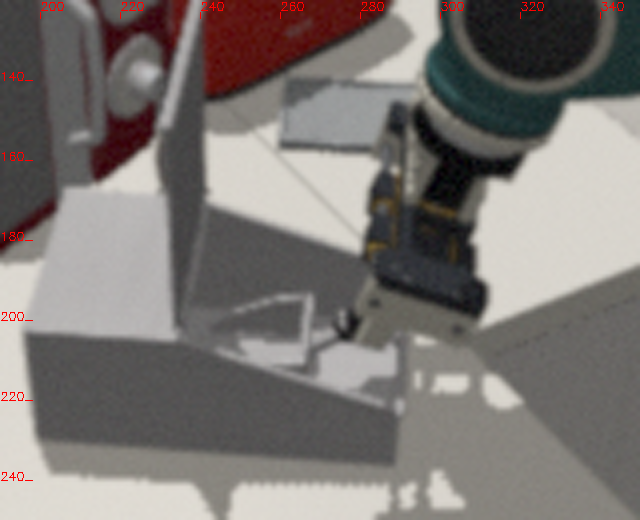

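View pics/wrist6.png

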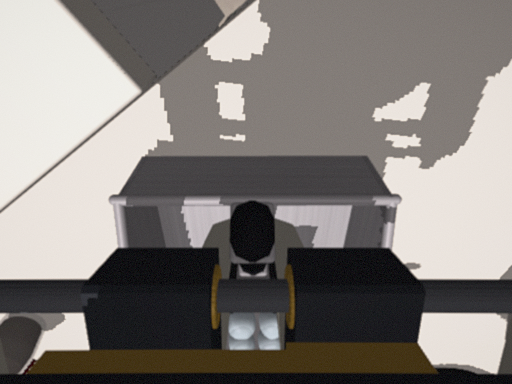

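The wrist view shows two cubes straight ahead at (241,327) and (267,327), centred on the handle (252). I lower onto the floor.

Call:
send_rows(rows=[[[0, -0.2, 0, -0.12, -0.03, 0.38, 0.8], [0, -0.3, 0.1, -0.12, -0.02, 0.37, 0.8], [0, 0, 0, 0, 0, 0, 0.8], [0, 0, 0, 0, 0, 0, 0.8]]])

```text
t: 9.42
eef_pos: [496.5, 24.2, 66.8]
tool_rot: [[-0.936, -0.158, 0.314], [-0.15, 0.987, 0.051], [-0.318, 0.001, -0.948]]
wrist_force: [1.1, 0.8, 0.8]
grip_width: 0.167
```

Run:
```python
from plan import *
R,p=cur();print(get_obs()["t"],get_obs()["wrist_force"],inbin(*scoop(R,p)))
```

```text
9.4167 [1.07227806 0.79285093 0.75257944] (array([-9.6,  0.4,  6.6]), array([0.01, 1.46, 0.05]))
```

Call:
send_rows(rows=[[[0, 0, 0, -0.57, 0, 0.19, 0.8], [0, 0, 0, -0.57, 0, 0.19, 0.8], [0, 0, 0, -0.57, 0, 0.19, 0.8], [0, 0, 0, -0.57, 0, 0.19, 0.8], [0, 0, 0, -0.57, 0, 0.19, 0.8], [0, 0, 0, -0.57, 0, 0.19, 0.8], [0, 0, 0, -0.57, 0, 0.19, 0.8], [0, 0, 0, -0.57, 0, 0.19, 0.8], [0, 0, 0, -0.57, 0, 0.19, 0.8], [0, 0, 0, 0, 0, 0, 0.8]]])

```text
t: 10.25
eef_pos: [550.5, 32.9, 66.7]
tool_rot: [[-0.936, -0.158, 0.313], [-0.15, 0.987, 0.051], [-0.318, 0.001, -0.948]]
wrist_force: [2.4, -0.3, 1.3]
grip_width: 0.166
```

```bash
python3 - <<'E'
from plan import *
R,p=cur();print(get_obs()["t"],get_obs()["wrist_force"],inbin(*scoop(R,p)))
E
python3 snap.py 7 wrist
```

```text
10.25 [ 2.42815493 -0.25926331  1.32629108] (array([45. ,  0.3,  6.4]), array([0.01, 1.47, 0.05]))
10.3 [  -0.9  -13.7  120.2    3.9   55.3 -101.7] [550.1  32.9  66.6]
```

View pics/wrist7.png

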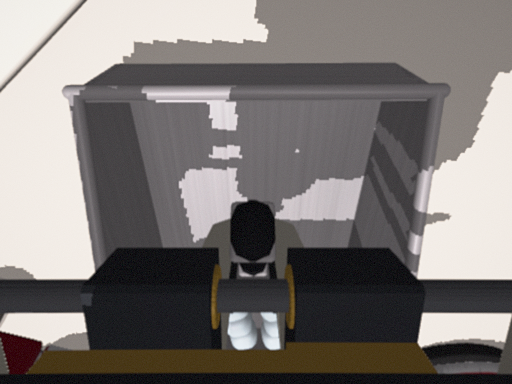

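Call:
send_rows(rows=[[[0, 0, 0, -0.45, 0, 0.15, 0.8], [0, 0, 0, -0.45, 0, 0.15, 0.8], [0, 0, 0, -0.45, 0, 0.15, 0.8], [0, 0, 0, -0.45, 0, 0.15, 0.8], [0, 0, 0, -0.4, 0, 0.13, 0.8], [0, 0, 0, -0.3, 0, 0.1, 0.8], [0, 0, 0, 0, 0, 0, 0.8], [0, 0, 0, 0, 0, 0, 0.8]]])

```text
t: 10.97
eef_pos: [575.8, 36.9, 66.7]
tool_rot: [[-0.936, -0.158, 0.314], [-0.15, 0.987, 0.051], [-0.318, 0.001, -0.948]]
wrist_force: [1.7, 0.8, 0.8]
grip_width: 0.169
```

```bash
python3 - <<'E'
from plan import *
R,p=cur();print(get_obs()["t"],get_obs()["wrist_force"],inbin(*scoop(R,p)))
E
python3 snap.py 8 wrist scene side
python3 - <<'E'
from h import *
m,i=load("scene8");crop(i,220,130,305,245,5,"s8c")
m,i=load("wrist8");crop(i,210,210,300,365,4,"w8c")
E
```

```text
10.9667 [1.65267732 0.75536766 0.77370006] (array([70.6,  0.2,  6.4]), array([0.01, 1.46, 0.05]))
11.1167 [  -0.3  -10.1  117.2    3.7   54.7 -101.1] [575.5  36.9  66.7]
```

View pics/w8c.png

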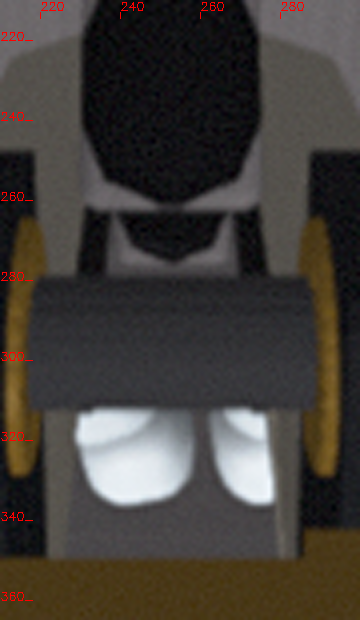

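View pics/s8c.png

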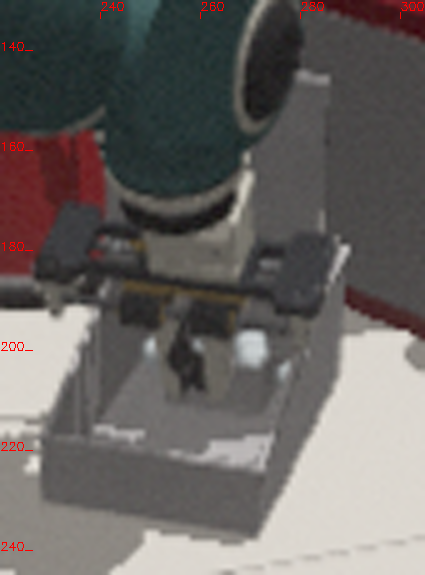

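View pics/side8.png

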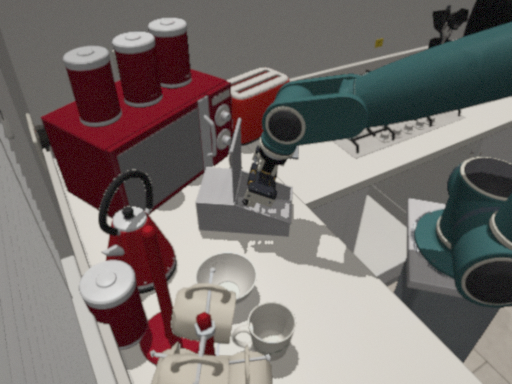

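Run:
```python
from plan import *
R,p=cur()
for w,n in(((66,0,22,15),6),((40,0,36,15),6),((-45,0,54,15),10),((-50,0,130,15),4)):
    R,p=rows(R,p,*binpose(*w),n);print(inbin(*scoop(R,p)))
```

```text
[0.0, -2.7, -0.0, 0.39, -0.0, 0.06, 0.8] ,
[0.0, -2.8, -0.0, 0.38, -0.01, 0.07, 0.8] ,
[0.0, -2.7, -0.0, 0.36, -0.0, 0.06, 0.8] ,
[0.0, -2.8, -0.0, 0.36, -0.0, 0.07, 0.8] ,
[0.0, -2.7, -0.0, 0.34, -0.01, 0.07, 0.8] ,
[0.0, -2.8, -0.0, 0.32, -0.0, 0.07, 0.8] ,
(array([66.1,  0. , 22.1]), array([-0.000e+00, -1.503e+01,  1.000e-02]))
[0.0, 0.0, -0.0, 0.22, -0.0, -0.44, 0.8] ,
[0.0, 0.0, -0.0, 0.22, -0.0, -0.44, 0.8] ,
[0.0, 0.0, -0.0, 0.22, -0.0, -0.44, 0.8] ,
[0.0, 0.0, -0.0, 0.23, -0.0, -0.44, 0.8] ,
[0.0, 0.0, -0.0, 0.22, -0.01, -0.44, 0.8] ,
[0.0, 0.0, -0.0, 0.22, 0.0, -0.44, 0.8] ,
(array([40. , -0. , 36.1]), array([-0.000e+00, -1.503e+01,  1.000e-02]))
[0.0, 0.0, -0.0, 0.59, -0.0, -0.64, 0.8] ,
[0.0, 0.0, -0.0, 0.6, -0.0, -0.63, 0.8] ,
[0.0, 0.0, -0.0, 0.59, -0.0, -0.64, 0.8] ,
[0.0, 0.0, -0.0, 0.59, -0.01, -0.63, 0.8] ,
[0.0, 0.0, -0.0, 0.59, 0.0, -0.64, 0.8] ,
[0.0, 0.0, -0.0, 0.6, 0.0, -0.63, 0.8] ,
[0.0, 0.0, -0.0, 0.59, -0.0, -0.64, 0.8] ,
[0.0, 0.0, -0.0, 0.59, -0.0, -0.63, 0.8] ,
[0.0, 0.0, -0.0, 0.6, -0.0, -0.64, 0.8] ,
[0.0, 0.0, -0.0, 0.59, -0.01, -0.63, 0.8] ,
(array([-45.,  -0.,  54.]), array([-0.000e+00, -1.503e+01,  1.000e-02]))
[0.0, 0.0, -0.0, -0.99, 0.0, -1.63, 0.8] ,
[0.0, 0.0, -0.0, -0.99, 0.01, -1.63, 0.8] ,
[0.0, 0.0, -0.0, -0.99, -0.0, -1.62, 0.8] ,
[0.0, 0.0, -0.0, -0.98, 0.0, -1.63, 0.8] ,
(array([-50.,  -0., 130.]), array([-0.000e+00, -1.503e+01,  1.000e-02]))
```

Call:
send_rows(rows=[[[0, -2.7, 0, 0.39, 0, 0.06, 0.8], [0, -2.8, 0, 0.38, 0, 0.07, 0.8], [0, -2.7, 0, 0.36, 0, 0.06, 0.8], [0, -2.8, 0, 0.36, 0, 0.07, 0.8], [0, -2.7, 0, 0.34, 0, 0.07, 0.8], [0, -2.8, 0, 0.32, 0, 0.07, 0.8], [0, 0, 0, 0, 0, 0, 0.8], [0, 0, 0, 0, 0, 0, 0.8]]])

```text
t: 11.78
eef_pos: [557.1, 34.0, 53.2]
tool_rot: [[-0.811, -0.158, 0.564], [-0.129, 0.987, 0.091], [-0.571, 0.001, -0.821]]
wrist_force: [0.2, 0.3, -1.0]
grip_width: 0.167
```

```bash
python3 - <<'E'
from plan import *
R,p=cur();print(get_obs()["t"],get_obs()["wrist_force"],inbin(*scoop(R,p)))
E
python3 snap.py 9 wrist
python3 - <<'E'
from h import *
m,i=load("wrist9");crop(i,200,200,310,365,3,"w9c")
E
```

```text
11.7833 [ 0.21960376  0.30208456 -1.04061473] (array([65. ,  0.3, 20.9]), array([-1.000e-02, -1.484e+01,  3.000e-02]))
11.8333 [  -2.4  -19.6  129.7   11.2   36.1 -108.6] [557.8  34.1  53.9]
```

View pics/w9c.png

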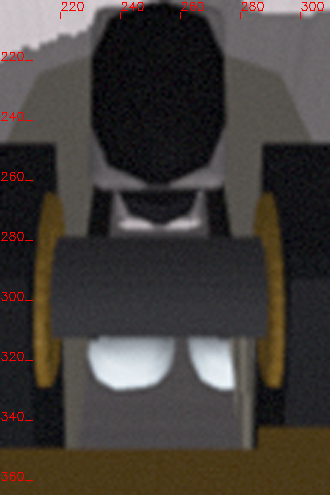

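Cubes slid back against the scoop's rear wall. Withdraw.

Call:
send_rows(rows=[[[0, 0, 0, 0.12, 0, -0.24, 0.8], [0, 0, 0, 0.22, 0, -0.44, 0.8], [0, 0, 0, 0.22, 0, -0.44, 0.8], [0, 0, 0, 0.22, 0, -0.44, 0.8], [0, 0, 0, 0.22, 0, -0.44, 0.8], [0, 0, 0, 0.22, 0, -0.44, 0.8], [0, 0, 0, 0.12, 0, -0.24, 0.8], [0, 0, 0, 0.4, 0, -0.42, 0.8], [0, 0, 0, 0.5, 0, -0.54, 0.8], [0, 0, 0, 0.5, 0, -0.54, 0.8], [0, 0, 0, 0.5, 0, -0.54, 0.8], [0, 0, 0, 0.5, 0, -0.54, 0.8]]])

```text
t: 12.83
eef_pos: [497.1, 24.3, 75.7]
tool_rot: [[-0.809, -0.158, 0.566], [-0.129, 0.987, 0.092], [-0.573, 0.001, -0.819]]
wrist_force: [-0.5, 1.3, -2.1]
grip_width: 0.171
```

Run:
```python
from plan import *
R,p=cur();print(get_obs()["t"],get_obs()["wrist_force"],inbin(*scoop(R,p)))
for w,n in(((-45,0,56,15),8),((-50,0,130,15),4)):
    R,p=rows(R,p,*binpose(*w),n);print(inbin(*scoop(R,p)))
```

```text
12.8333 [-0.53301403  1.26677018 -2.09463333] (array([ 4.4,  0.4, 43.6]), array([-0.0e+00, -1.5e+01,  1.0e-02]))
[0.0, 0.0, -0.0, 0.42, -0.01, -0.48, 0.8] ,
[0.0, 0.0, -0.0, 0.41, -0.0, -0.48, 0.8] ,
[0.0, 0.0, -0.0, 0.42, -0.01, -0.48, 0.8] ,
[0.0, 0.0, -0.0, 0.42, -0.0, -0.48, 0.8] ,
[0.0, 0.0, -0.0, 0.41, -0.01, -0.48, 0.8] ,
[0.0, 0.0, -0.0, 0.42, -0.0, -0.48, 0.8] ,
[0.0, 0.0, -0.0, 0.42, -0.01, -0.48, 0.8] ,
[0.0, 0.0, -0.0, 0.41, -0.01, -0.48, 0.8] ,
(array([-44.9,  -0. ,  56. ]), array([-0.0e+00, -1.5e+01,  1.0e-02]))
[0.0, 0.0, -0.0, -0.96, 0.0, -1.59, 0.8] ,
[0.0, 0.0, -0.0, -0.95, 0.0, -1.59, 0.8] ,
[0.0, 0.0, -0.0, -0.96, 0.01, -1.58, 0.8] ,
[0.0, 0.0, -0.0, -0.96, -0.0, -1.59, 0.8] ,
(array([-50.,  -0., 130.]), array([-0.0e+00, -1.5e+01,  1.0e-02]))
```

Call:
send_rows(rows=[[[0, 0, 0, 0.32, 0, -0.59, 0.8], [0, 0, 0, 0.32, 0, -0.59, 0.8], [0, 0, 0, 0.32, 0, -0.59, 0.8], [0, 0, 0, 0.42, 0, -0.48, 0.8], [0, 0, 0, 0.42, 0, -0.48, 0.8], [0, 0, 0, 0.42, 0, -0.48, 0.8], [0, 0, 0, 0.42, 0, -0.48, 0.8], [0, 0, 0, 0.3, 0, -0.35, 0.8], [0, 0, 0, -0.5, 0, -0.8, 0.8], [0, 0, 0, -0.9, 0, -1.5, 0.8], [0, 0, 0, -1, 0, -1.6, 0.8], [0, 0, 0, -1, 0, -1.6, 0.8]]])

```text
t: 13.83
eef_pos: [447.5, 16.3, 157.9]
tool_rot: [[-0.809, -0.158, 0.566], [-0.129, 0.987, 0.092], [-0.574, 0.001, -0.819]]
wrist_force: [0.7, -0.5, -1.2]
grip_width: 0.171
```

```bash
python3 - <<'E'
from plan import *
R,p=cur();print(get_obs()["t"],get_obs()["wrist_force"],inbin(*scoop(R,p)))
E
python3 snap.py 10 scene side
python3 - <<'E'
from h import *
m,i=load("scene10");crop(i,200,130,305,245,5,"s10c")
m,i=load("side10");crop(i,190,90,350,240,4,"d10c")
E
```

```text
13.8333 [ 0.70158414 -0.46134897 -1.23101937] (array([-45.9,   0.4, 125.9]), array([-1.000e-02, -1.502e+01,  0.000e+00]))
13.9333 [  -6.8  -46.3  135.1   10.8   57.5 -109. ] [448.6  16.2 160.6]
```

View pics/s10c.png

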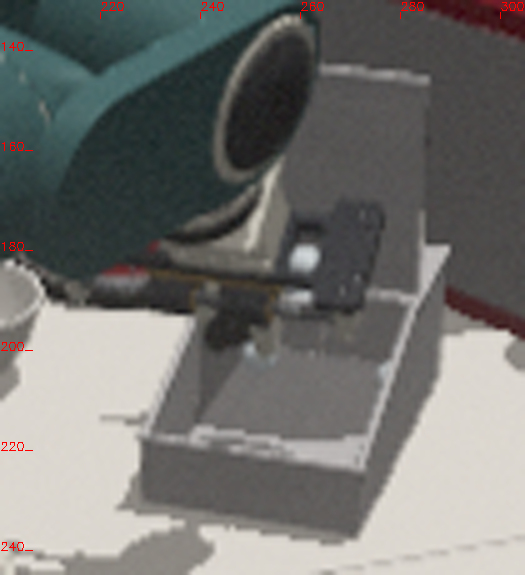

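View pics/d10c.png

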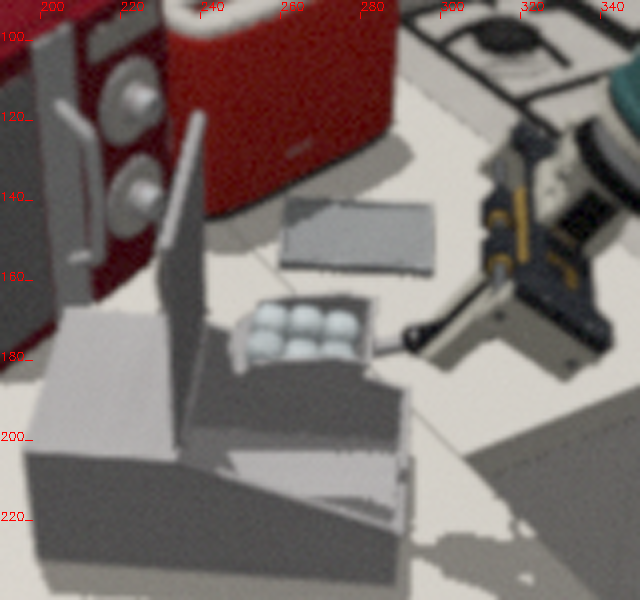

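Six cubes (3×2) sit in the scoop at side px (252-276,170-178). The two outside cubes stay in the bin. Plan the carry and the pour.

Run:
```python
from plan import *
R,p=cur();print(get_obs()["t"],inbin(*scoop(R,p)))
Rb=Ro.from_euler('z',BY,degrees=True).as_matrix();B=Rb.T@(np.array([562,303,0])-BF);print("bowl in bin",B)
def pour(lx,lz,th):
    t=np.radians(th);return (B[0]+lx-42*np.cos(t),B[1],lz-42*np.sin(t),th)
W=[((-44,70,125,12.5),6),((-20,150,122,12.5),5),(pour(-25,100,12.5),6),
 (pour(-25,88,0),5),(pour(-25,78,-10),4),(pour(-22,72,-20),4),(pour(-18,68,-32),4),(pour(-15,66,-45),4)]
for w,n in W:
    print(w);R,p=rows(R,p,*binpose(*w),n);print(p)
```

```text
13.9333 (array([-44.6,   0. , 129.1]), array([-1.000e-02, -1.529e+01, -7.000e-02]))
bowl in bin [  9.05017391 263.97792399   0.        ]
(-44, 70, 125, 12.5)
[-0.0, 0.5, 0.0, -0.04, 1.17, 0.01, 0.8] ,
[-0.0, 0.4, 0.0, -0.03, 1.16, 0.0, 0.8] ,
[-0.0, 0.5, 0.0, -0.04, 1.17, 0.01, 0.8] ,
[-0.0, 0.5, 0.0, -0.04, 1.16, 0.0, 0.8] ,
[-0.0, 0.4, 0.0, -0.04, 1.17, 0.01, 0.8] ,
[-0.1, 0.5, 0.0, -0.04, 1.16, 0.01, 0.8] ,
[439.70159758  85.54264847 161.52215987]
(-20, 150, 122, 12.5)
[0.0, -0.0, 0.0, -0.37, 1.6, 0.31, 0.8] ,
[0.0, -0.0, 0.0, -0.37, 1.6, 0.31, 0.8] ,
[0.0, -0.0, 0.0, -0.37, 1.6, 0.3, 0.8] ,
[0.0, -0.0, 0.0, -0.37, 1.6, 0.31, 0.8] ,
[0.0, -0.0, 0.0, -0.37, 1.6, 0.31, 0.8] ,
[450.55356196 168.32492891 158.5659942 ]
(np.float64(-56.95425839060253), np.float64(263.977923986509), np.float64(90.90953621459968), 12.5)
[0.0, -0.0, 0.0, 0.8, 1.9, 0.11, 0.8] ,
[0.0, -0.0, 0.0, 0.81, 1.9, 0.1, 0.8] ,
[0.0, -0.0, 0.0, 0.8, 1.9, 0.11, 0.8] ,
[0.0, -0.0, 0.0, 0.8, 1.89, 0.11, 0.8] ,
[0.0, -0.0, 0.0, 0.8, 1.9, 0.1, 0.8] ,
[0.0, -0.0, 0.0, 0.81, 1.9, 0.11, 0.8] ,
[395.68885421 274.89586195 127.4
[... 889 characters left out ...]
.0, 2.5, 0.0, -0.5, 0.0, -0.31, 0.8] ,
[435.41993871 281.36434465 172.37944669]
(np.float64(-44.56784613013522), np.float64(263.977923986509), np.float64(90.25660909779461), -32)
[0.0, 3.0, -0.0, -0.66, 0.0, -0.43, 0.8] ,
[0.0, 3.0, -0.0, -0.65, 0.0, -0.45, 0.8] ,
[0.0, 3.0, 0.0, -0.64, 0.01, -0.45, 0.8] ,
[0.0, 3.0, 0.0, -0.64, -0.0, -0.47, 0.8] ,
[462.28301722 285.77829177 188.2722931 ]
(np.float64(-35.64831090140033), np.float64(263.977923986509), np.float64(95.698484809835), -45)
[0.0, 3.2, -0.0, -0.69, 0.0, -0.54, 0.8] ,
[0.0, 3.3, 0.0, -0.68, 0.0, -0.56, 0.8] ,
[0.1, 3.2, 0.0, -0.66, 0.0, -0.56, 0.8] ,
[-0.0, 3.3, 0.0, -0.66, 0.01, -0.58, 0.8] ,
[494.07753209 290.99198105 201.89616402]
```

Call:
send_rows(rows=[[[0, 0.5, 0, -0.03, 0.6, 0, 0.8], [0, 0.5, 0, -0.03, 1.1, 0, 0.8], [0, 0.5, 0, -0.04, 1.3, 0.01, 0.8], [0, 0.5, 0, -0.04, 1.4, 0.01, 0.8], [0, 0.4, 0, -0.05, 1.5, 0.01, 0.8], [0, 0.4, 0, -0.05, 1.5, 0.01, 0.8], [0, 0, 0, -0.3, 1.5, 0.25, 0.8], [0, 0, 0, -0.37, 1.5, 0.31, 0.8], [0, 0, 0, -0.37, 1.5, 0.31, 0.8]]])

```text
t: 14.68
eef_pos: [444.1, 137.2, 154.9]
tool_rot: [[-0.836, -0.159, 0.525], [-0.134, 0.987, 0.085], [-0.532, 0.001, -0.847]]
wrist_force: [0.7, -0.5, -1.7]
grip_width: 0.168
```

Run:
```python
from plan import *
R,p=cur();o=get_obs();print(o["t"],o["joints"].round(1),o["grip_width"],inbin(*scoop(R,p)))
B=[9.05,264]
def pour(lx,lz,th):
    t=np.radians(th);return (B[0]+lx-42*np.cos(t),B[1],lz-42*np.sin(t),th)
R,p=rows(R,p,*binpose(-25,165,122,12.5),3)
R,p=rows(R,p,*binpose(*pour(-25,100,12.5)),7);print(p)
```

```text
14.6833 [ 16.2 -40.7 132.1  -4.5  56.7 -81.5] 0.16827039607011304 (array([-31.5, 120.3, 117.8]), array([  0.02, -12.18,   0.02]))
[0.0, -0.1, 0.0, -0.24, 1.49, 0.01, 0.8] ,
[0.0, -0.1, 0.0, -0.24, 1.49, 0.01, 0.8] ,
[0.0, -0.1, 0.0, -0.24, 1.5, 0.01, 0.8] ,
[0.0, -0.0, 0.0, 0.63, 1.41, 0.13, 0.8] ,
[0.0, -0.0, 0.0, 0.62, 1.41, 0.13, 0.8] ,
[0.0, -0.0, 0.0, 0.63, 1.42, 0.13, 0.8] ,
[0.0, -0.0, 0.0, 0.63, 1.41, 0.13, 0.8] ,
[0.0, -0.0, 0.0, 0.62, 1.41, 0.12, 0.8] ,
[0.0, -0.0, 0.0, 0.63, 1.41, 0.13, 0.8] ,
[0.0, -0.0, 0.0, 0.63, 1.42, 0.13, 0.8] ,
[395.67861665 274.98941592 127.4718105 ]
```

Call:
send_rows(rows=[[[0, -0.1, 0, -0.1, 1.5, 0, 0.8], [0, -0.1, 0, -0.1, 1.5, 0, 0.8], [0, 0, 0, 0.2, 1.5, 0.05, 0.8], [0, 0, 0, 0.4, 1.5, 0.1, 0.8], [0, 0, 0, 0.5, 1.5, 0.12, 0.8], [0, 0, 0, 0.55, 1.5, 0.13, 0.8], [0, 0, 0, 0.55, 1.5, 0.13, 0.8], [0, 0, 0, 0.55, 1.5, 0.13, 0.8], [0, 0, 0, 0.5, 1.3, 0.13, 0.8], [0, 0, 0, 0.3, 0.8, 0.05, 0.8], [0, 0, 0, 0, 0, 0, 0.8]]])

```text
t: 15.6
eef_pos: [397.5, 272.8, 129.3]
tool_rot: [[-0.835, -0.16, 0.527], [-0.135, 0.987, 0.086], [-0.534, 0.0, -0.845]]
wrist_force: [-0.3, -0.2, -2.4]
grip_width: 0.169
```

```bash
python3 - <<'E'
from plan import *
R,p=cur();o=get_obs();print(o["t"],o["joints"].round(1),o["grip_width"],inbin(*scoop(R,p)))
E
python3 snap.py 11 scene side wrist
python3 - <<'E'
from h import *
m,i=load("side11");crop(i,170,190,345,340,4,"d11c")
m,i=load("scene11");crop(i,110,120,285,245,4,"s11c")
E
```

```text
15.6 [ 40.6 -33.3 130.5 -19.6  56.1 -51.5] 0.16891081345799294 (array([-55.7, 261.8,  92.3]), array([ 1.200e-01, -1.229e+01,  1.000e-02]))
15.75 [ 40.4 -33.4 130.4 -19.5  56.1 -51.7] [398.5 271.5 130.5]
```

View pics/d11c.png

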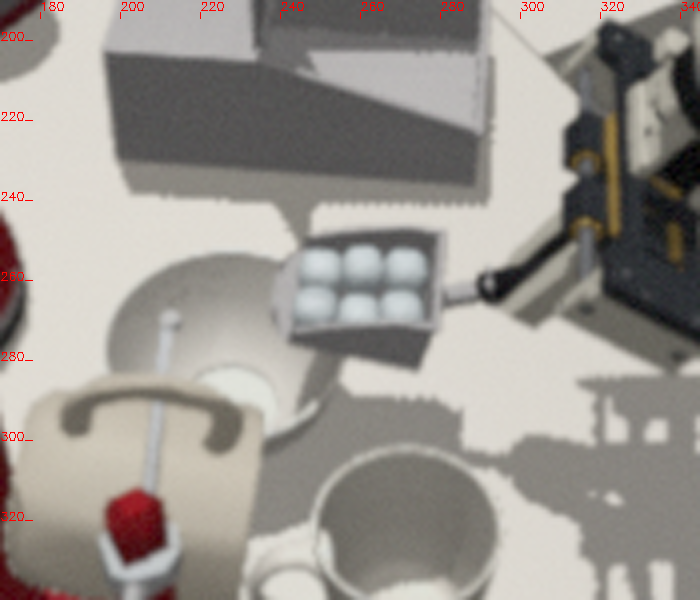

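View pics/s11c.png

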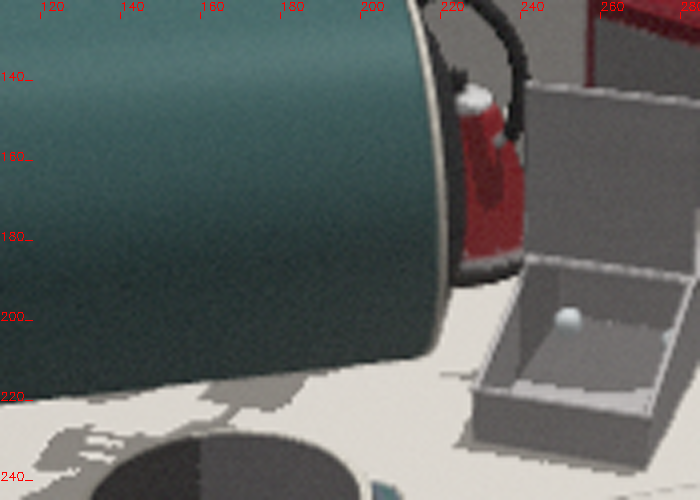

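View pics/wrist11.png

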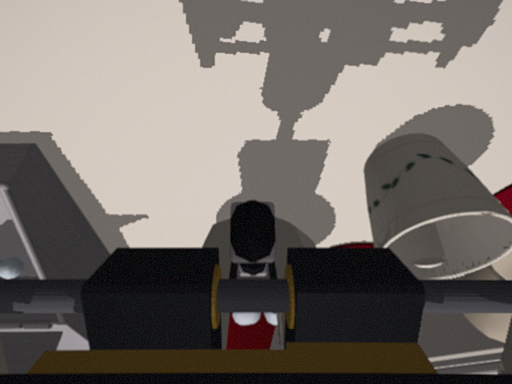

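The side view shows all six cubes aboard, with the lip at about (239,264) just over the bowl's near rim. I check bowl and lip by projection.

Run:
```python
from plan import *
np.set_printoptions(precision=1,suppress=True)
S,i=load("side11");R,p=cur();Rs,ps=scoop(R,p)
print("lip", ps+Rs@[42,0,0], proj(S,[ps+Rs@[42,0,0],ps+Rs@[-42,35,0],ps+Rs@[-42,35,38],ps+Rs@[-42,-35,38]]))
for c in((562,303),(556,306),(564,307)):
    a=np.radians(np.arange(0,360,2));P=proj(S,np.c_[c[0]+70*np.cos(a),c[1]+70*np.sin(a),a*0+66])
    print(c,P[:,0].min(),P[:,0].max(),P[:,1].min(),P[:,1].max(), P[P[:,0].argmax()])
    C,_=load("scene4");P=proj(C,np.c_[c[0]+70*np.cos(a),c[1]+70*np.sin(a),a*0+66])
    print("  scene",P[:,0].min(),P[:,0].max(),P[:,1].min(),P[:,1].max())
```

```text
lip [540.1 295.6 102.7] [[237.5 261.8]
 [273.7 282.8]
 [278.2 271.9]
 [280.1 247.1]]
(562, 303) 196.12707834576736 258.896733733952 249.7861584843448 299.0793744939133 [258.9 273.5]
  scene 169.30409312845865 208.4916819192222 181.4047319557984 198.05734255435453
(556, 306) 198.17438498898895 261.16260718081145 251.19818994986653 300.83757891602204 [261.2 275.1]
  scene 167.64663622948007 206.92121844193449 181.8452260241873 198.56875039561197
(564, 307) 194.63117816507813 257.57262588364677 250.84245982851974 300.39362355865904 [257.6 274.7]
  scene 168.69869591469234 207.81170523585354 181.0085255436714 197.59648424840492
```

Run:
```python
from plan import *
R,p=cur()
B=[11.2,264.7]
def pour(lx,lz,th):
    t=np.radians(th);return (B[0]+lx-42*np.cos(t),B[1],lz-42*np.sin(t),th)
print(inbin(*scoop(R,p)))
W=[(pour(-25,90,2),5),(pour(-25,80,-8),5),(pour(-25,75,-15),5),(pour(-22,72,-25),5),(pour(-18,70,-37),5),(pour(-15,70,-50),5)]
for w,n in W:
    R,p=rows(R,p,*binpose(*w),n);print(w[3],p)
```

```text
(array([-54.8, 260.2,  93.7]), array([  0.02, -12.38,   0.  ]))
[0.0, 2.1, 0.0, -0.24, 0.09, -0.16, 0.8] ,
[0.0, 2.1, 0.0, -0.25, 0.09, -0.16, 0.8] ,
[0.0, 2.0, 0.0, -0.25, 0.09, -0.15, 0.8] ,
[0.0, 2.1, 0.0, -0.25, 0.09, -0.15, 0.8] ,
[0.0, 2.1, 0.0, -0.26, 0.1, -0.15, 0.8] ,
2 [405.06399586 277.22450387 143.16012125]
[0.0, 2.0, 0.0, -0.29, -0.0, -0.18, 0.8] ,
[0.0, 2.0, 0.0, -0.29, -0.0, -0.17, 0.8] ,
[0.0, 2.0, 0.0, -0.3, -0.0, -0.18, 0.8] ,
[0.0, 2.0, 0.0, -0.29, -0.0, -0.17, 0.8] ,
[0.1, 2.0, 0.0, -0.3, -0.0, -0.18, 0.8] ,
-8 [416.1798225 279.000155  156.0432931]
[-0.0, 1.4, 0.0, -0.23, 0.0, -0.16, 0.8] ,
[-0.0, 1.4, 0.0, -0.23, 0.0, -0.15, 0.8] ,
[-0.0, 1.4, 0.0, -0.24, 0.0, -0.16, 0.8] ,
[-0.0, 1.4, 0.0, -0.23, 0.0, -0.16, 0.8] ,
[-0.0, 1.4, 0.0, -0.23, 0.0, -0.16, 0.8] ,
-15 [426.2394818  280.62116167 165.68528813]
[-0.0, 2.0, -0.0, -0.42, 0.0, -0.3, 0.8] ,
[-0.0, 2.0, -0.0, -0.42, 0.0, -0.3, 0.8] ,
[-0.0, 2.0, -0.0, -0.42, 0.0, -0.3, 0.8] ,
[-0.0, 2.0, -0.0, -0.41, 0.0, -0.31, 0.8] ,
[-0.0, 2.0, -0.0, -0.41, 0.0, -0.31, 0.8] ,
-25 [446.50412993 283.88279703 181.22631356]
[0.0, 2.4, -0.0, -0.53, 0.0, -0.4, 0.8] ,
[0.0, 2.4, -0.0, -0.52, 0.0, -0.4, 0.8] ,
[0.0, 2.4, -0.0, -0.51, 0.01, -0.41, 0.8] ,
[0.0, 2.4, -0.0, -0.51, -0.0, -0.42, 0.8] ,
[0.0, 2.4, -0.0, -0.5, 0.0, -0.42, 0.8] ,
-37 [474.92535809 288.55266899 197.03368535]
[0.0, 2.6, -0.0, -0.54, 0.0, -0.48, 0.8] ,
[0.0, 2.6, -0.0, -0.53, 0.0, -0.49, 0.8] ,
[0.0, 2.6, -0.0, -0.52, 0.0, -0.5, 0.8] ,
[0.1, 2.6, -0.0, -0.51, 0.01, -0.5, 0.8] ,
[-0.0, 2.6, -0.0, -0.51, -0.0, -0.5, 0.8] ,
-50 [507.95550601 293.96677231 210.02111087]
```

Call:
send_rows(rows=[[[0, 2.1, 0, -0.24, 0.09, -0.16, 0.8], [0, 2.1, 0, -0.25, 0.09, -0.16, 0.8], [0, 2, 0, -0.25, 0.09, -0.15, 0.8], [0, 2.1, 0, -0.25, 0.09, -0.15, 0.8], [0, 2.1, 0, -0.26, 0.1, -0.15, 0.8], [0, 2, 0, -0.29, 0, -0.18, 0.8], [0, 2, 0, -0.29, 0, -0.17, 0.8], [0, 2, 0, -0.3, 0, -0.18, 0.8], [0, 2, 0, -0.29, 0, -0.17, 0.8], [0, 2, 0, -0.3, 0, -0.18, 0.8]]])

```text
t: 16.58
eef_pos: [416.8, 278.6, 156.8]
tool_rot: [[-0.966, -0.157, 0.204], [-0.154, 0.988, 0.034], [-0.207, 0.002, -0.978]]
wrist_force: [-0.0, -0.3, -2.3]
grip_width: 0.168
```

Call:
send_rows(rows=[[[0, 1.4, 0, -0.23, 0, -0.16, 0.8], [0, 1.4, 0, -0.23, 0, -0.16, 0.8], [0, 1.4, 0, -0.23, 0, -0.16, 0.8], [0, 0, 0, 0, 0, 0, 0.8], [0, 0, 0, 0, 0, 0, 0.8], [0, 1.4, 0, -0.23, 0, -0.16, 0.8], [0, 1.4, 0, -0.23, 0, -0.16, 0.8], [0, 0, 0, 0, 0, 0, 0.8], [0, 0, 0, 0, 0, 0, 0.8]]])

```text
t: 17.33
eef_pos: [426.4, 280.9, 166.2]
tool_rot: [[-0.984, -0.158, 0.086], [-0.157, 0.987, 0.015], [-0.087, 0.001, -0.996]]
wrist_force: [-0.7, 0.1, -3.0]
grip_width: 0.168
```

```bash
python3 - <<'E'
from plan import *
R,p=cur();o=get_obs();print(o["t"],o["joints"].round(1),o["grip_width"],inbin(*scoop(R,p)))
E
python3 snap.py 12 side
python3 - <<'E'
from h import *
m,i=load("side12");crop(i,170,190,345,340,4,"d12c")
E
```

```text
17.3333 [ 31.5 -15.4 110.7  -1.9  80.1 -67.3] 0.16826017166026158 (array([-54.2, 265. ,  86.4]), array([-1.0e-02,  1.5e+01,  9.0e-02]))
17.3833 [ 31.5 -15.4 110.7  -1.9  80.1 -67.3] [426.2 280.8 166. ]
```

View pics/d12c.png

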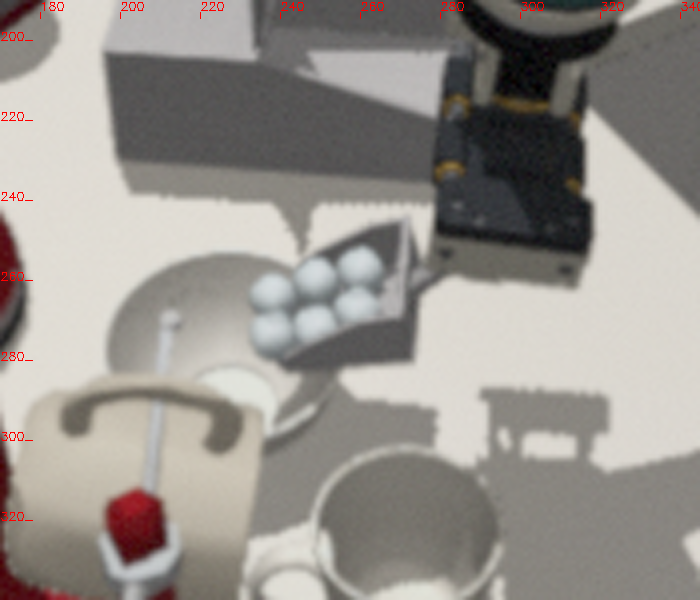

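The block of six is sliding over the lip (px 234,262), inside the bowl mouth. I let it run, with a bit more tilt.

Call:
send_rows(rows=[[[0, 0, 0, 0, 0, 0, 0.8], [0, 0, 0, 0, 0, 0, 0.8], [0, 0, 0, 0, 0, 0, 0.8], [0, 1, 0, -0.21, 0, -0.15, 0.8], [0, 1, 0, -0.21, 0, -0.15, 0.8], [0, 1, 0, -0.21, 0, -0.15, 0.8], [0, 0, 0, 0, 0, 0, 0.8], [0, 0, 0, 0, 0, 0, 0.8]]])

```text
t: 18.05
eef_pos: [432.4, 281.8, 171.1]
tool_rot: [[-0.987, -0.158, 0.034], [-0.158, 0.987, 0.006], [-0.035, 0.001, -0.999]]
wrist_force: [-0.3, 0.2, -1.5]
grip_width: 0.169
```

```bash
python3 - <<'E'
from plan import *
R,p=cur();o=get_obs();print(o["t"],o["joints"].round(1),o["grip_width"],inbin(*scoop(R,p)))
B=[11.2,264.7]
def pour(lx,lz,th):
    t=np.radians(th);return (B[0]+lx-42*np.cos(t),B[1],lz-42*np.sin(t),th)
W=[(pour(-22,72,-25),3),(pour(-18,72,-37),4),(pour(-15,75,-50),4)]
for w,n in W:
    R,p=rows(R,p,*binpose(*w),n);print(w[3],p)
E
python3 snap.py 13 side
python3 - <<'E'
from h import *
m,i=load("side13");crop(i,170,190,345,340,4,"d13c")
E
```

```text
18.05 [ 30.6 -13.  108.2  -0.7  82.9 -68.4] 0.16872957796611127 (array([-52.4, 265. ,  87.5]), array([-0.02, 18.01,  0.1 ]))
[0.0, 2.3, -0.0, -0.47, -0.0, -0.34, 0.8] ,
[0.1, 2.4, -0.0, -0.48, -0.01, -0.34, 0.8] ,
[0.0, 2.3, -0.0, -0.47, -0.0, -0.35, 0.8] ,
-25 [446.52104119 283.944322   181.27354368]
[0.0, 3.0, -0.0, -0.65, 0.0, -0.54, 0.8] ,
[0.0, 3.0, -0.0, -0.65, 0.0, -0.56, 0.8] ,
[0.0, 3.0, -0.0, -0.63, 0.0, -0.56, 0.8] ,
[0.0, 3.0, -0.0, -0.62, 0.01, -0.57, 0.8] ,
-37 [474.95728861 288.60785964 199.04283803]
[0.0, 3.2, -0.0, -0.65, 0.0, -0.67, 0.8] ,
[0.0, 3.3, -0.0, -0.64, 0.0, -0.68, 0.8] ,
[0.1, 3.2, -0.0, -0.62, 0.0, -0.69, 0.8] ,
[-0.0, 3.3, -0.0, -0.6, 0.0, -0.69, 0.8] ,
-50 [507.96645503 293.91200795 215.03344297]
18.1 [ 30.6 -13.1 108.3  -0.7  82.9 -68.4] [432.2 281.7 170.9]
```

View pics/d13c.png

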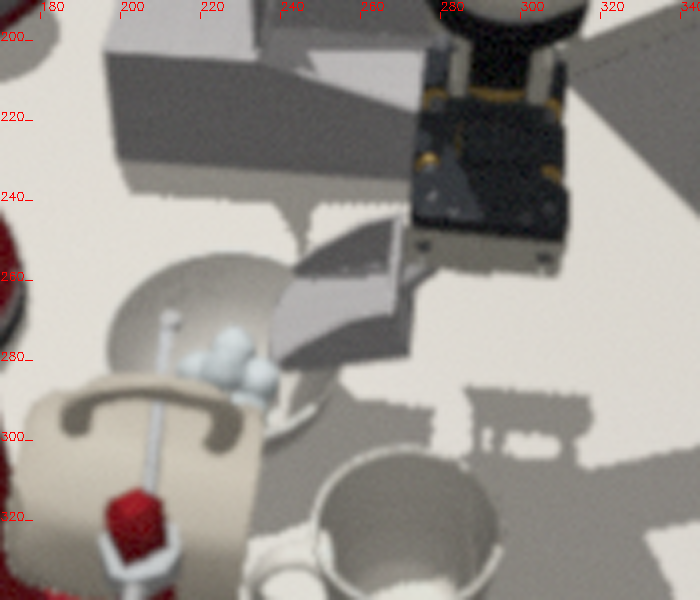

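Scoop is empty and the ice is in the bowl (cubes at 228-235, 275-285). Raise, level and look at the bowl.

Run:
```python
from plan import *
R,p=cur()
R,p=rows(R,p,*worldpose(510,275,150,10,0),6);print(p)
R,p=rows(R,p,*worldpose(500,180,150,10.9,0),5);print(p)
```

```text
[-0.0, -3.0, -0.1, 0.31, -0.35, -0.68, 0.8] ,
[-0.0, -3.0, -0.2, 0.25, -0.36, -0.67, 0.8] ,
[-0.1, -3.0, -0.1, 0.2, -0.35, -0.66, 0.8] ,
[0.0, -3.0, -0.1, 0.15, -0.36, -0.64, 0.8] ,
[0.0, -3.0, -0.1, 0.09, -0.35, -0.63, 0.8] ,
[-0.0, -3.0, -0.2, 0.05, -0.36, -0.61, 0.8] ,
[419.25865835 257.96950972 207.89378091]
[-0.1, -0.0, -0.2, 0.49, -1.87, -0.18, 0.8] ,
[-0.0, -0.0, -0.1, 0.5, -1.86, -0.18, 0.8] ,
[-0.1, -0.0, -0.2, 0.5, -1.86, -0.18, 0.8] ,
[-0.0, -0.0, -0.1, 0.51, -1.86, -0.19, 0.8] ,
[-0.1, -0.0, -0.2, 0.5, -1.86, -0.18, 0.8] ,
[409.60835174 161.62447659 207.90392172]
```

Call:
send_rows(rows=[[[0, 0, 0, 0, 0, -1.5, 0.8], [0, -3, -0.1, 0.3, -0.3, -0.9, 0.8], [0, -3, -0.2, 0.25, -0.36, -0.67, 0.8], [0, -3, -0.1, 0.2, -0.35, -0.66, 0.8], [0, -3, -0.1, 0.15, -0.36, -0.64, 0.8], [0, -3, -0.1, 0.09, -0.35, -0.63, 0.8], [0, -3, -0.2, 0.05, -0.36, -0.6, 0.8], [0, 0, -0.1, 0.5, -1.86, -0.18, 0.8], [0, 0, -0.2, 0.5, -1.86, -0.18, 0.8], [0, 0, -0.2, 0.5, -1.86, -0.18, 0.8], [-0.1, 0, -0.1, 0.5, -1.86, -0.18, 0.8], [-0.1, 0, -0.2, 0.5, -1.86, -0.18, 0.8]]])

```text
t: 19.1
eef_pos: [408.3, 161.5, 225.3]
tool_rot: [[-0.923, -0.186, 0.337], [-0.176, 0.982, 0.061], [-0.342, -0.003, -0.94]]
wrist_force: [-0.4, -0.8, -1.5]
grip_width: 0.167
```

```bash
python3 snap.py 14 side wrist
python3 - <<'E'
from plan import *
m,i=load("side14");crop(i,170,190,345,340,4,"d14c")
R,p=cur();S=scoop(R,p);o=get_obs();print(o["t"],o["joints"].round(1),S[1],Ro.from_matrix(S[0]).as_euler('zyx',degrees=True),p)
E
```

```text
19.2 [ 20.3 -37.6 121.5  -3.6  76.3 -80.1] [408.6 160.4 225.6]
19.2 [ 20.3 -37.6 121.5  -3.6  76.3 -80.1] [499.15754608 178.34040312 167.79034203] [10.74307387 -0.10392822 -0.19249778] [408.56630359 160.36645028 225.58682813]
```

View pics/d14c.png

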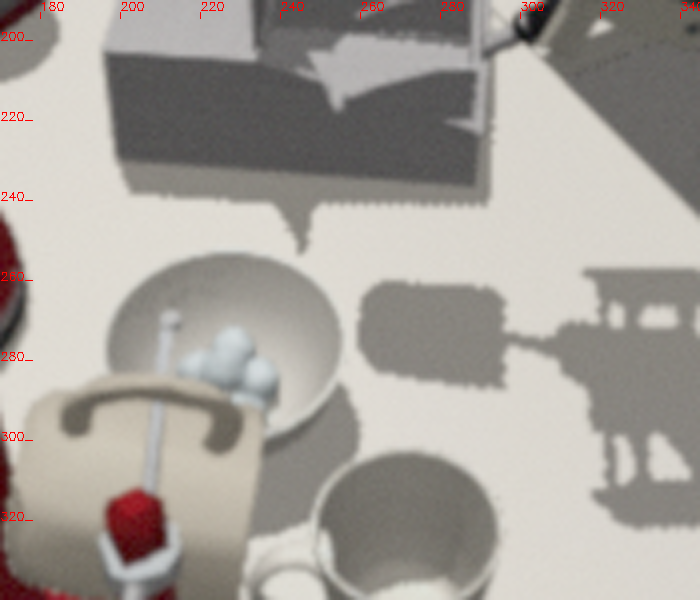

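View pics/wrist14.png

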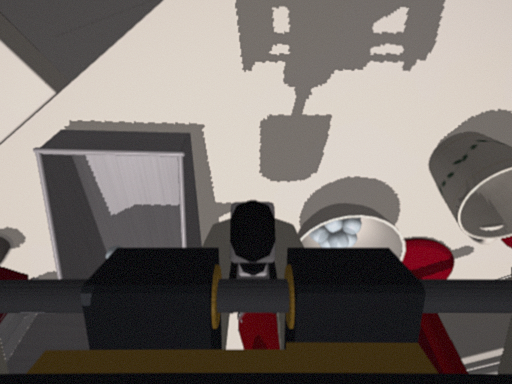

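Six cubes lie in the bowl (wrist px 318-355, 225-243), and the bowl hasn't moved. On to the tray.

Run:
```python
from plan import *
R,p=cur()
R,p=rows(R,p,*worldpose(520,0,150,10.9,0),6);print(p)
R,p=rows(R,p,*worldpose(577.5,-300.5,70,10.9,0),10);print(p)
```

```text
[-0.0, 0.0, -0.0, 0.3, -2.99, 0.22, 0.8] ,
[-0.1, 0.0, -0.0, 0.29, -2.99, 0.21, 0.8] ,
[-0.0, 0.0, -0.0, 0.3, -3.0, 0.21, 0.8] ,
[-0.1, 0.0, -0.1, 0.29, -2.99, 0.22, 0.8] ,
[-0.0, 0.1, 0.0, 0.31, -2.99, 0.2, 0.8] ,
[-0.0, -0.0, 0.0, 0.3, -2.99, 0.21, 0.8] ,
[429.52277112 -18.37725848 207.8783687 ]
[-0.0, -0.0, 0.0, 0.27, -3.06, 0.76, 0.8] ,
[-0.0, -0.0, 0.0, 0.27, -3.06, 0.75, 0.8] ,
[-0.0, -0.0, 0.0, 0.27, -3.06, 0.76, 0.8] ,
[-0.0, -0.0, 0.0, 0.27, -3.06, 0.75, 0.8] ,
[-0.0, -0.0, 0.0, 0.27, -3.06, 0.76, 0.8] ,
[-0.0, -0.0, 0.0, 0.27, -3.06, 0.75, 0.8] ,
[-0.0, -0.0, 0.0, 0.27, -3.06, 0.76, 0.8] ,
[-0.0, -0.0, 0.0, 0.27, -3.05, 0.75, 0.8] ,
[-0.0, -0.0, 0.0, 0.27, -3.06, 0.76, 0.8] ,
[-0.0, -0.0, 0.0, 0.27, -3.06, 0.75, 0.8] ,
[ 487.00281512 -318.88937424  127.92480205]
```

Call:
send_rows(rows=[[[0, 0, 0, 0.3, -2.99, 0.22, 0.8], [-0.1, 0, 0, 0.29, -2.99, 0.21, 0.8], [0, 0, 0, 0.3, -3, 0.21, 0.8], [-0.1, 0, -0.1, 0.29, -2.99, 0.22, 0.8], [0, 0, 0, 0.31, -2.99, 0.2, 0.8], [0, 0, 0, 0.3, -2.99, 0.21, 0.8], [0, 0, 0, 0.27, -3.06, 0.76, 0.8], [0, 0, 0, 0.27, -3.06, 0.76, 0.8], [0, 0, 0, 0.27, -3.06, 0.76, 0.8], [0, 0, 0, 0.27, -3.06, 0.76, 0.8]]])

```text
t: 20.03
eef_pos: [453.5, -138.1, 175.0]
tool_rot: [[-0.923, -0.188, 0.336], [-0.177, 0.982, 0.064], [-0.342, -0.001, -0.94]]
wrist_force: [-0.1, 0.2, -2.3]
grip_width: 0.166
```

Call:
send_rows(rows=[[[0, 0, 0, 0.27, -3.06, 0.76, 0.8], [0, 0, 0, 0.27, -3.06, 0.76, 0.8], [0, 0, 0, 0.27, -3.06, 0.76, 0.8], [0, 0, 0, 0.27, -3.06, 0.76, 0.8], [0, 0, 0, 0.27, -3.06, 0.76, 0.8], [0, 0, 0, 0.27, -3.06, 0.76, 0.8], [0, 0, 0, 0, 0, 0, 0.8], [0, 0, 0, 0, 0, 0, 0.8]]])

```text
t: 20.7
eef_pos: [488.4, -317.5, 125.7]
tool_rot: [[-0.924, -0.187, 0.334], [-0.175, 0.982, 0.065], [-0.34, 0.002, -0.94]]
wrist_force: [-0.2, 0.1, -1.4]
grip_width: 0.17
```

```bash
python3 snap.py 15 side wrist
python3 - <<'E'
from plan import *
m,i=load("side15");crop(i,230,90,370,190,5,"d15c")
R,p=cur();S=scoop(R,p);o=get_obs();print(o["t"],o["joints"].round(1),S[1],Ro.from_matrix(S[0]).as_euler('zyx',degrees=True),p)
R,p=rows(R,p,*worldpose(577.5,-300.5,9,10.9,0),4)
E
```

```text
20.8 [ -43.    -9.3  110.8   17.4   67.4 -149.1] [ 488.5 -316.2  127. ]
20.8 [ -43.    -9.3  110.8   17.4   67.4 -149.1] [ 578.92916207 -297.57691741   69.05738917] [ 1.10316847e+01  1.08642770e-02 -1.07207468e-02] [ 488.54643912 -316.18967747  126.97801204]
[0.0, -0.0, 0.0, 0.56, -0.06, 1.39, 0.8] ,
[0.0, -0.0, 0.1, 0.56, -0.06, 1.4, 0.8] ,
[0.0, -0.0, -0.0, 0.56, -0.06, 1.39, 0.8] ,
[0.0, -0.0, 0.0, 0.56, -0.06, 1.4, 0.8] ,
```

View pics/d15c.png

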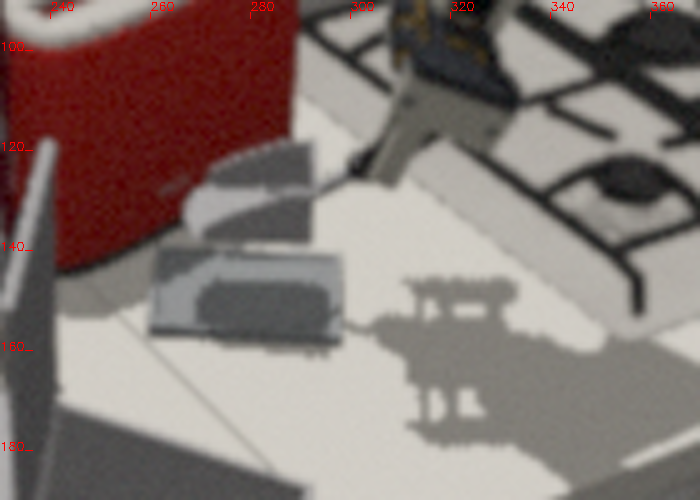

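View pics/wrist15.png

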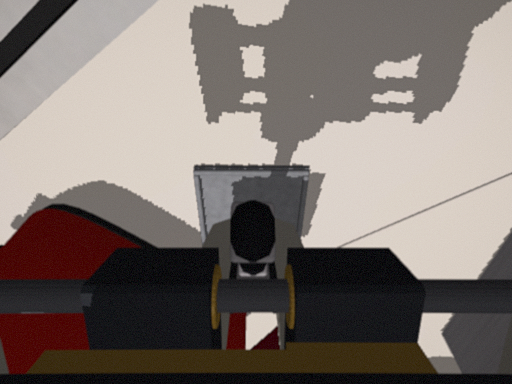

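Empty scoop is above the tray, aligned. Lower it in.

Call:
send_rows(rows=[[[0, 0, 0, 0.56, -0.06, 1.4, 0.8], [0, 0, 0, 0.56, -0.06, 1.4, 0.8], [0, 0, 0, 0.56, -0.06, 1.4, 0.8], [0, 0, 0, 0.56, -0.06, 1.4, 0.8], [0, 0, 0, 0, 0, 0, 0.8], [0, 0, 0, 0, 0, 0, 0.8]]])

```text
t: 21.3
eef_pos: [487.1, -318.6, 67.2]
tool_rot: [[-0.923, -0.189, 0.336], [-0.178, 0.982, 0.065], [-0.342, -0.0, -0.94]]
wrist_force: [0.4, 0.3, -1.6]
grip_width: 0.165
```

Run:
```python
from plan import *
R,p=cur();S=scoop(R,p);o=get_obs();print(o["t"],o["wrist_force"],S[1],Ro.from_matrix(S[0]).as_euler('zyx',degrees=True),p)
R,p=rows(R,p,*worldpose(577.5,-300.5,5,10.9,0),2)
```

```text
21.3 [ 0.41014024  0.28624607 -1.61758003] [ 577.44739272 -299.98292624    9.26109382] [ 1.10723715e+01 -3.36920247e-03 -2.36359348e-02] [ 487.06353245 -318.64682456   67.16348327]
[0.0, -0.0, 0.1, 0.08, -0.01, 0.2, 0.8] ,
[0.0, -0.0, 0.1, 0.07, -0.02, 0.2, 0.8] ,
```

Call:
send_rows(rows=[[[0, 0, 0, 0.08, 0, 0.2, 0.8], [0, 0, 0, 0.07, 0, 0.2, 0.8], [0, 0, 0, 0, 0, 0, 0.8], [0, 0, 0, 0, 0, 0, 6], [0, 0, 0, 0, 0, 0, 6], [0, 0, 0, 0, 0, 0, 6], [0, 0, 0, 0, 0, 0, 6], [0, 0, 0, 0, 0, 0, 6], [0, 0, 0, 0, 0, 0, 6], [0, 0, 0, 0, 0, 0, 6]]])

```text
t: 22.13
eef_pos: [486.9, -319.7, 62.6]
tool_rot: [[-0.923, -0.189, 0.336], [-0.177, 0.982, 0.064], [-0.342, -0.0, -0.94]]
wrist_force: [-0.4, -0.4, 0.9]
grip_width: 0.616
```

```bash
python3 snap.py 16 side wrist
python3 - <<'E'
from plan import *
m,i=load("side16");crop(i,230,90,370,190,5,"d16c")
E
```

```text
22.2333 [ -43.4   -5.7  114.    18.5   61.  -151.8] [ 486.9 -319.7   62.5]
```

View pics/d16c.png

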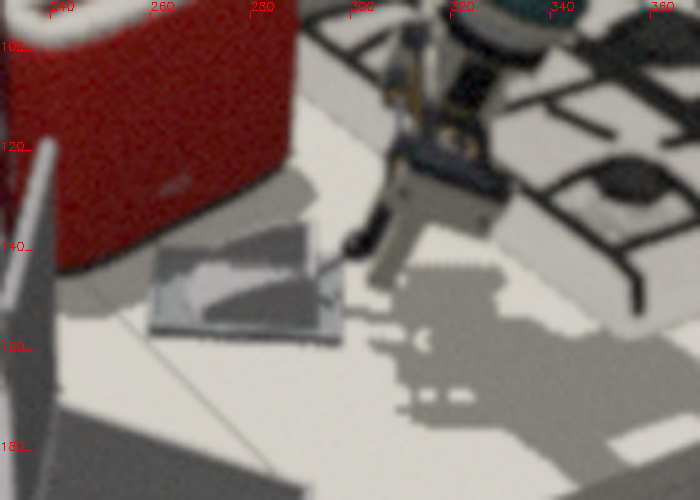

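View pics/wrist16.png

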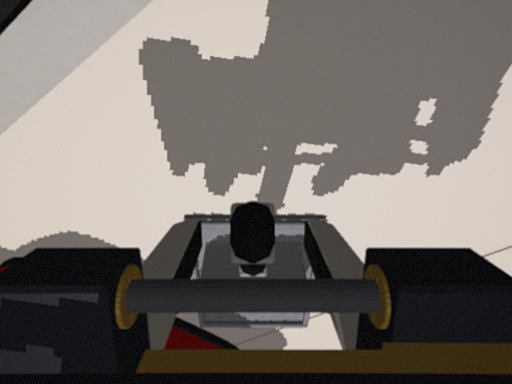

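Scoop lies flat in the tray and the fingers are open around the handle, clear. Retreat, and check the clearance behind the flap (oven, kettle).

Call:
send_rows(rows=[[[0, 0, 0, 0, 0, -1, 6], [0, 0, 0, 0, 0, -3, 6], [0, 0, 0, 0, 0, -4, 6], [0, 0, 0, 0, 0, -4, 5], [0, 4, 0, 0, 0, -4, 0], [0, 4, 0, 0, 0, -3.5, 0], [0, 4, 0, 0, 0, -3, 0], [0, 4, 0, 0, 0, -3, 0], [0, 4, 0, 0, 0, -3, 0]]])

```text
t: 22.98
eef_pos: [410.3, -334.0, 338.6]
tool_rot: [[-0.982, -0.187, -0.002], [-0.187, 0.982, -0.003], [0.003, -0.002, -1.0]]
wrist_force: [0.2, 0.8, -1.0]
grip_width: 0.265
```

```bash
python3 snap.py 17 side scene
python3 - <<'E'
from plan import *
np.set_printoptions(precision=1,suppress=True)
m,i=load("side17");crop(i,230,90,370,190,5,"d17c")
C,_=load("scene17");S,_=load("side17")
R,p=cur();print(get_obs()["t"],R,p)
print("oven front corner bottom",onz(C,[(344,215.5)],0))
print("oven knob?",tri([C,S],[(337,168),(225,116)]),tri([C,S],[(335,191.5),(222.5,142.5)]), "door handle low",tri([C,S],[(316.5,188.5),(209,154.5)]))
# canister: top middle left in scene? kettle knob
print("kettle knob",tri([C,S],[(229,147),(127,213)]))
E
```

```text
23.0833 [ -41.7  -12.1   91.7   -0.2  100.1 -142.6] [ 412.1 -334.2  341.4]
23.0833 [[-1.  -0.2  0. ]
 [-0.2  1.  -0. ]
 [-0.  -0.  -1. ]] [ 412.1 -334.2  341.4]
oven front corner bottom [[ 744.6 -221.5    0. ]]
oven knob? [ 724.3 -182.6  177.5] [ 736.5 -180.    83.6] door handle low [ 754.7 -109.6   76.6]
kettle knob [808.7 269.1 155.2]
```

View pics/d17c.png

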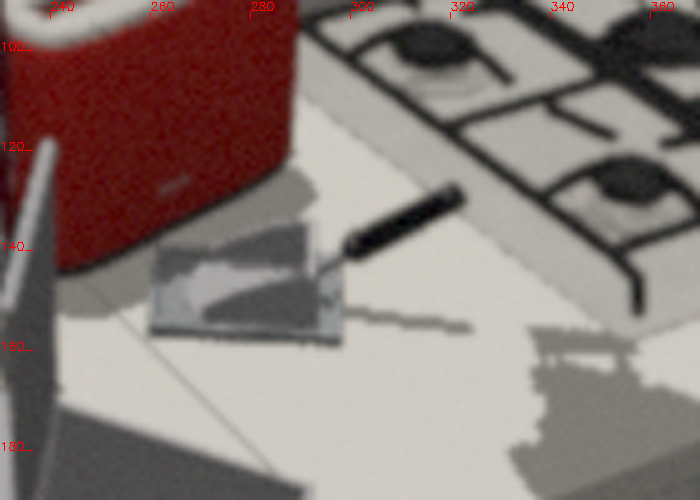

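View pics/scene17.png

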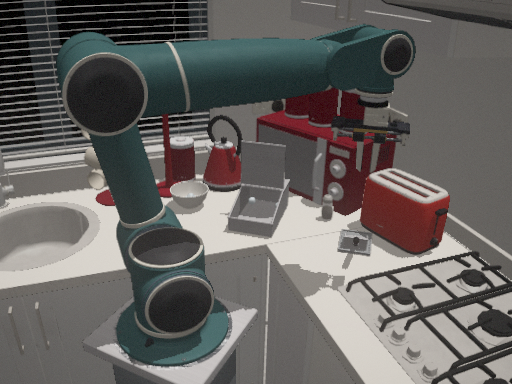

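Scoop lies flat in the tray with the handle clear. The space behind the flap is free (oven front at x≈740+). Move over the flap.

Call:
send_rows(rows=[[[0, 0, 0.2, -2.5, 2.7, 0, 0], [0, 0, 0.3, -2.6, 2.8, 0, 0], [0, 0, 0.3, -2.6, 2.8, 0, 0], [0, 0, 0.3, -2.6, 2.8, 0, 0], [0, 0, 0.3, -2.6, 2.8, 0, 0], [0, 0, 0.2, -2.6, 2.8, 0, 0], [0, 0, 0, -2.6, 2.8, 0, 0], [0, 0, 0, -2.6, 2.8, 0, 0], [0, 0, 0, -2.6, 2.8, 0, 0], [0, 0, 0, -2.6, 2.8, 0, 0], [0, 0, 0, -2.6, 2.8, 0, 0], [0, 0, 0, 0, 0, 0, 0]]])

```text
t: 24.08
eef_pos: [641.9, 21.4, 334.1]
tool_rot: [[-0.986, -0.164, -0.001], [-0.164, 0.986, 0.001], [0.001, 0.001, -1.0]]
wrist_force: [-0.8, 0.2, -0.6]
grip_width: 0.006
```

```bash
python3 snap.py 18 wrist
python3 - <<'E'
from plan import *
R,p=cur();o=get_obs();Rb=Ro.from_euler('z',BY,degrees=True).as_matrix();print(o["t"],o["joints"].round(1),o["grip_width"],R.round(3),p,Rb.T@(p-BF))
E
```

```text
24.1333 [  -0.6    1.9   79.2    0.    98.9 -100. ] [640.8  19.2 334.3]
24.1333 [  -0.6    1.9   79.2    0.    98.9 -100. ] 0.0054004637272711 [[-0.986 -0.164 -0.002]
 [-0.164  0.986  0.   ]
 [ 0.002  0.    -1.   ]] [640.83323898  19.21765824 334.30432018] [ 41.24239266 -28.78607331 334.30432018]
```

View pics/wrist18.png

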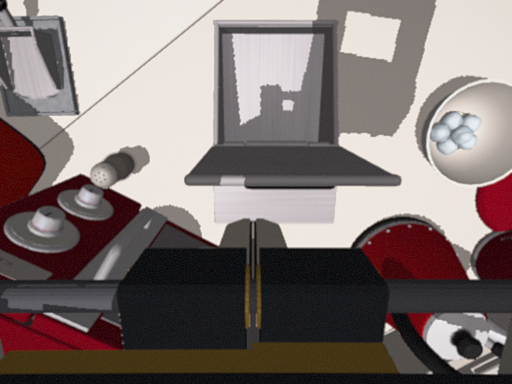

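Run:
```python
from plan import *
m,i=load("wrist18");crop(i,410,70,512,200,5,"w18c")
crop(i,180,130,410,230,3,"w18d")
```

```text
(no output)
```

View pics/w18c.png

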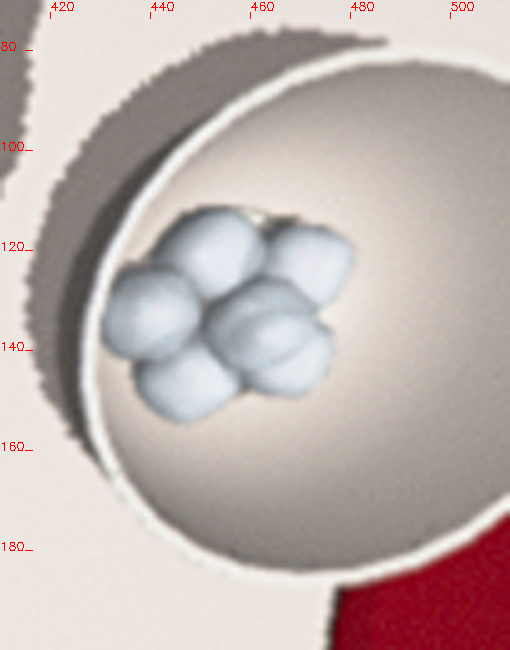

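View pics/w18d.png

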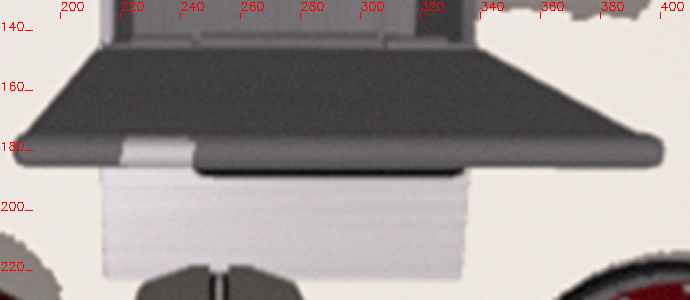

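Run:
```python
from plan import *
np.set_printoptions(precision=1,suppress=True)
m,i=load("wrist18")
a=np.radians(np.arange(0,360,3));best=None
rim=np.array([(482,80.5),(452,90),(435,111),(427.5,140),(433,163),(450,179),(470,184.5),(490,180)],float)+0
q=onz(m,rim,66)[:,:2]
A=np.c_[2*q,np.ones(len(q))];s=np.linalg.lstsq(A,(q**2).sum(1),rcond=None)[0];c=s[:2];print("rim centre",c,np.sqrt(s[2]+c@c))
ic=[(440,132),(452,119),(471,123),(447,145),(462,135),(466,143)]
for z in(16,24,32,45):
    P=onz(m,ic,z);d=P-np.r_[c,66];print(z,P[:,:2].round(0).tolist(),np.linalg.norm(d,axis=1))
Rb=Ro.from_euler('z',BY,degrees=True).as_matrix()
print("flap top edge front/back",(onz(m,[(290,177),(290,185),(320,188)],[261,261,245])-BF)@Rb)
print("tip front",(onz(m,[(240,219),(263,219)],309)-BF)@Rb)
```

```text
rim centre [564.3 305.4] 67.46047688193259
16 [[571.0, 285.0], [551.0, 295.0], [552.0, 324.0], [588.0, 301.0], [570.0, 317.0], [580.0, 327.0]] [54.6 52.8 54.8 55.4 51.7 56.8]
24 [[571.0, 280.0], [551.0, 290.0], [552.0, 319.0], [587.0, 296.0], [570.0, 312.0], [580.0, 321.0]] [49.7 46.5 45.7 48.9 42.9 47.7]
32 [[571.0, 275.0], [551.0, 285.0], [552.0, 313.0], [587.0, 291.0], [570.0, 307.0], [580.0, 316.0]] [46.2 41.5 36.8 43.5 34.5 38.9]
45 [[571.0, 267.0], [552.0, 277.0], [553.0, 304.0], [587.0, 282.0], [570.0, 298.0], [580.0, 307.0]] [44.2 37.2 23.9 38.4 23.1 26.1]
flap top edge front/back [[ 22.2  -1.3 261. ]
 [ 28.1  -1.1 261. ]
 [ 34.8  24.  245. ]]
tip front [[ 35.  -34.9 309. ]
 [ 35.  -21.8 309. ]]
```

All six cubes are within 57 mm of the rim centre at any plausible height, inside the 62 mm limit. Now plan the flap arc.

```bash
cat > arc.py <<'E'
from plan import *
def tp(x,y,z):
    Rb=Ro.from_euler('z',BY,degrees=True).as_matrix(); return Rb@np.array([x,y,z])+BF
def trows(R,p,tgt,n):
    for k in range(n):
        d=R.T@((tgt-p)/(n-k))/10;d=d.round(2);print([0,0,0,*map(float,d),0],",");p=p+R@(d*10)
    return p
def arc(e,r=105,t=7):
    a=np.radians(e);cx=21-r*np.cos(a)+t*np.sin(a);cz=104+r*np.sin(a)+t*np.cos(a)
    h=7*np.clip(e/10,-1,1);return tp(cx+h,0,cz+25)
E
python3 - <<'E'
from arc import *
R,p=cur()
for t,n in((tp(58,-5,315),2),(tp(58,0,234),3)): p=trows(R,p,t,n);print("--",p)
for e in(88,70,62,54,46,38,30,22,14,6,0,-6,-11,-15,-18,-20): p=trows(R,p,arc(e),1)
E
```

```text
[0, 0, 0, -0.84, 1.19, 0.96, 0] ,
[0, 0, 0, -0.85, 1.18, 0.97, 0] ,
-- [653.58747313  45.37107382 314.98804816]
[0, 0, 0, -0.0, 0.17, 2.7, 0] ,
[0, 0, 0, -0.01, 0.16, 2.7, 0] ,
[0, 0, 0, -0.0, 0.17, 2.7, 0] ,
-- [652.73837421  50.33179074 233.99002153]
[0, 0, 0, 2.67, 0.01, -0.01, 0] ,
[0, 0, 0, 3.26, 0.01, 0.41, 0] ,
[0, 0, 0, 1.38, 0.0, 0.51, 0] ,
[0, 0, 0, 1.29, 0.01, 0.7, 0] ,
[0, 0, 0, 1.19, 0.0, 0.86, 0] ,
[0, 0, 0, 1.05, 0.0, 1.03, 0] ,
[0, 0, 0, 0.9, 0.01, 1.16, 0] ,
[0, 0, 0, 0.72, -0.0, 1.28, 0] ,
[0, 0, 0, 0.55, -0.0, 1.36, 0] ,
[0, 0, 0, 0.63, 0.0, 1.43, 0] ,
[0, 0, 0, 0.54, 0.0, 1.09, 0] ,
[0, 0, 0, 0.44, 0.0, 1.1, 0] ,
[0, 0, 0, 0.2, 0.0, 0.92, 0] ,
[0, 0, 0, -0.12, 0.0, 0.72, 0] ,
[0, 0, 0, -0.12, 0.0, 0.54, 0] ,
[0, 0, 0, -0.1, 0.0, 0.35, 0] ,
```

Call:
send_rows(rows=[[[0, 0, 0, -0.84, 1.19, 0.96, 0], [0, 0, 0, -0.85, 1.18, 0.97, 0], [0, 0, 0, 0, 0.17, 0, 0], [0, 0, 0, 0, 0.17, 2.7, 0], [0, 0, 0, 0, 0.17, 2.7, 0], [0, 0, 0, 0, 0, 2.7, 0], [0, 0, 0, 0, 0, 0, 0]]])

```text
t: 24.72
eef_pos: [650.4, 47.6, 229.1]
tool_rot: [[-0.987, -0.161, -0.007], [-0.161, 0.987, -0.001], [0.007, 0.0, -1.0]]
wrist_force: [0.7, 0.1, -1.6]
grip_width: 0.009
```

Run:
```python
from arc import *
R,p=cur();o=get_obs();Rb=Ro.from_euler('z',BY,degrees=True).as_matrix();print(o["t"],o["wrist_force"],Rb.T@(p-BF))
for e in(95,88,76,66,58,50,42,34): p=trows(R,p,arc(e),1)
```

```text
24.7167 [ 0.69563285  0.09260595 -1.60495327] [ 55.23135328  -2.33529918 229.13388106]
[0, 0, 0, 1.11, 0.23, -0.38, 0] ,
[0, 0, 0, 1.28, 0.0, -0.11, 0] ,
[0, 0, 0, 2.2, 0.0, 0.18, 0] ,
[0, 0, 0, 1.76, 0.0, 0.49, 0] ,
[0, 0, 0, 1.34, 0.0, 0.61, 0] ,
[0, 0, 0, 1.23, 0.0, 0.79, 0] ,
[0, 0, 0, 1.12, 0.0, 0.96, 0] ,
[0, 0, 0, 0.97, 0.0, 1.1, 0] ,
```

Call:
send_rows(rows=[[[0, 0, 0, 1.1, 0, -0.3, 0], [0, 0, 0, 1.28, 0, -0.1, 0], [0, 0, 0, 1.5, 0, 0.1, 0], [0, 0, 0, 1.4, 0, 0.25, 0], [0, 0, 0, 1.1, 0, 0.35, 0], [0, 0, 0, 1.3, 0, 0.6, 0], [0, 0, 0, 1.2, 0, 0.8, 0], [0, 0, 0, 1.1, 0, 0.96, 0], [0, 0, 0, 0.97, 0, 1.1, 0]]])

```text
t: 25.47
eef_pos: [543.7, 29.9, 200.6]
tool_rot: [[-0.987, -0.161, 0.004], [-0.161, 0.987, -0.0], [-0.004, -0.001, -1.0]]
wrist_force: [1.1, 0.0, 1.8]
grip_width: 0.006
```

```bash
python3 - <<'E'
from arc import *
R,p=cur();o=get_obs();Rb=Ro.from_euler('z',BY,degrees=True).as_matrix();print(o["t"],o["wrist_force"],Rb.T@(p-BF))
for e in(26,18,10,3,-3,-8,-12,-15,-18,-20): p=trows(R,p,arc(e),1)
E
python3 snap.py 19 side;python3 - <<'E'
from h import *
m,i=load("side19");crop(i,185,110,345,250,4,"d19c")
E
```

```text
25.4667 [1.06037948 0.00403808 1.79021352] [-52.91887299  -2.6449136  200.63478997]
[0, 0, 0, 1.05, 0.27, 1.93, 0] ,
[0, 0, 0, 0.64, -0.0, 1.32, 0] ,
[0, 0, 0, 0.46, -0.0, 1.39, 0] ,
[0, 0, 0, 0.72, 0.0, 1.26, 0] ,
[0, 0, 0, 0.5, 0.0, 1.1, 0] ,
[0, 0, 0, 0.33, 0.0, 0.92, 0] ,
[0, 0, 0, 0.06, 0.0, 0.73, 0] ,
[0, 0, 0, -0.09, 0.0, 0.54, 0] ,
[0, 0, 0, -0.12, 0.01, 0.54, 0] ,
[0, 0, 0, -0.09, -0.0, 0.35, 0] ,
25.5167 [  0.5  -9.1 102.3  -0.   86.7 -98.8] [542.1  29.7 198.1]
```

View pics/d19c.png

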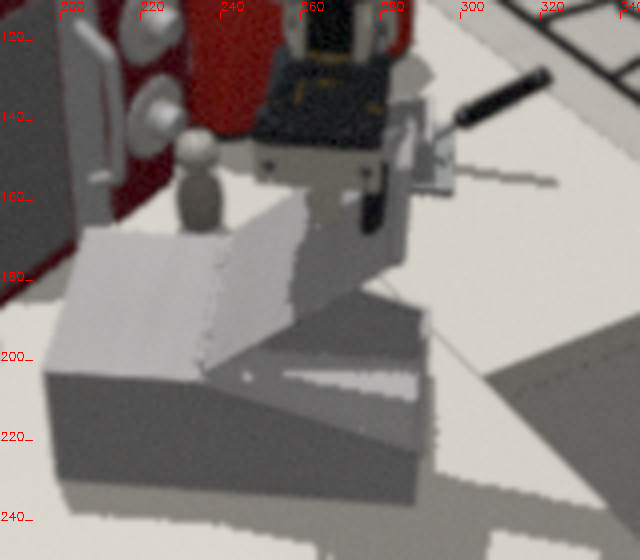

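The flap is following, at about 40° up (edge near px 283,170), and the force is about 2 N. Finish the arc.

Call:
send_rows(rows=[[[0, 0, 0, 0.8, 0.1, 1.4, 0], [0, 0, 0, 0.7, 0.1, 1.4, 0], [0, 0, 0, 0.5, 0, 1.4, 0], [0, 0, 0, 0.6, 0, 1.3, 0], [0, 0, 0, 0.5, 0, 1.1, 0], [0, 0, 0, 0.33, 0, 1, 0], [0, 0, 0, 0.06, 0, 0.8, 0], [0, 0, 0, -0.09, 0, 0.5, 0], [0, 0, 0, 0, 0, 0, 0]]])

```text
t: 26.27
eef_pos: [510.3, 26.7, 107.8]
tool_rot: [[-0.987, -0.161, -0.001], [-0.161, 0.987, -0.001], [0.001, -0.0, -1.0]]
wrist_force: [0.2, -0.9, -0.0]
grip_width: 0.007
```

```bash
python3 - <<'E'
from arc import *
R,p=cur();o=get_obs();Rb=Ro.from_euler('z',BY,degrees=True).as_matrix();print(o["t"],o["wrist_force"],Rb.T@(p-BF))
for e in(-18,-19): p=trows(R,p,arc(e),1);print(p)
E
python3 snap.py 20 side;python3 - <<'E'
from h import *
m,i=load("side20");crop(i,185,110,345,250,4,"d20c")
E
```

```text
26.2667 [ 0.19658606 -0.9189382  -0.00663283] [-86.42233403  -0.38260839 107.81682496]
[0, 0, 0, 0.16, 0.04, 0.46, 0] ,
[508.61567914  26.86542092 103.21810172]
[0, 0, 0, -0.05, -0.0, 0.18, 0] ,
[509.10768194  26.94501164 101.41765773]
26.3167 [  0.2 -10.1 111.7  -0.   78.4 -99.1] [510.4  26.8 108.4]
```

View pics/d20c.png

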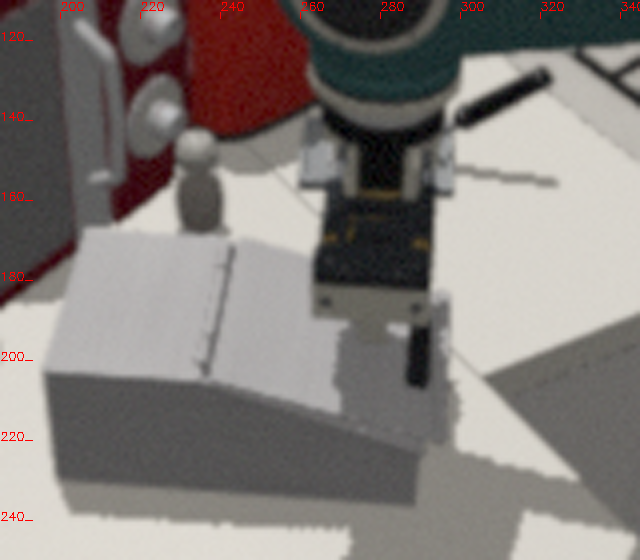

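Nearly shut. Press down slowly until the stop is felt.

Call:
send_rows(rows=[[[0, 0, 0, 0.05, 0, 0.2, 0], [0, 0, 0, 0, 0, 0.2, 0], [0, 0, 0, 0, 0, 0.1, 0], [0, 0, 0, 0, 0, 0, 0], [0, 0, 0, 0, 0, 0, 0]]])

```text
t: 26.73
eef_pos: [509.8, 26.7, 103.5]
tool_rot: [[-0.987, -0.161, 0.0], [-0.161, 0.987, -0.001], [0.0, -0.001, -1.0]]
wrist_force: [-0.8, 0.5, -0.5]
grip_width: 0.002
```

Call:
send_rows(rows=[[[0, 0, 0, 0, 0, 0.15, 0], [0, 0, 0, 0, 0, 0, 0], [0, 0, 0, 0, 0, 0, 0]]])

```text
t: 26.98
eef_pos: [509.8, 26.7, 101.9]
tool_rot: [[-0.987, -0.161, -0.0], [-0.161, 0.987, -0.001], [0.0, -0.001, -1.0]]
wrist_force: [0.1, -0.3, 0.2]
grip_width: 0.006
```

Call:
send_rows(rows=[[[0, 0, 0, 0, 0, 0.2, 0], [0, 0, 0, 0, 0, 0, 0], [0, 0, 0, 0, 0, 0, 0]]])

```text
t: 27.23
eef_pos: [509.9, 26.7, 100.2]
tool_rot: [[-0.987, -0.161, 0.001], [-0.161, 0.987, -0.0], [-0.0, -0.001, -1.0]]
wrist_force: [0.1, 0.5, 1.8]
grip_width: 0.006
```

Call:
send_rows(rows=[[[0, 0, 0, 0, 0, 0.2, 0], [0, 0, 0, 0, 0, 0, 0], [0, 0, 0, 0, 0, 0, 0]]])

```text
t: 27.48
eef_pos: [510.3, 26.7, 99.5]
tool_rot: [[-0.987, -0.161, 0.002], [-0.161, 0.987, -0.001], [-0.001, -0.001, -1.0]]
wrist_force: [-4.8, 0.2, 16.8]
grip_width: 0.009
```

Call:
send_rows(rows=[[[0, 0, 0, 0, 0, 0.2, 0], [0, 0, 0, 0, 0, 0, 0], [0, 0, 0, 0, 0, 0, 0]]])

```text
t: 27.73
eef_pos: [510.5, 26.7, 99.0]
tool_rot: [[-0.987, -0.161, 0.002], [-0.161, 0.987, -0.0], [-0.002, -0.001, -1.0]]
wrist_force: [-13.6, -0.3, 33.6]
grip_width: 0.007
```

The force rose sharply against the stop (34 N), so the flap is down. Back off, rise clear and check.

Call:
send_rows(rows=[[[0, 0, 0, 0, 0, -1, 0], [0, 0, 0, 0, 0, -3, 0], [0, 0, 0, 0, 0, -4, 0], [0, 0, 0, 0.5, 0, -4, 0], [0, 0, 0, 2, 0, -4, 0], [0, 0, 0, 3, 0, -4, 0], [0, 0, 0, 3, 0, -3, 0], [0, 0, 0, 3, 0, 0, 0], [0, 0, 0, 0, 0, 0, 0], [0, 0, 0, 0, 0, 0, 0]]])

```text
t: 28.57
eef_pos: [402.4, 9.2, 316.7]
tool_rot: [[-0.987, -0.161, 0.002], [-0.161, 0.987, -0.001], [-0.002, -0.001, -1.0]]
wrist_force: [1.0, 0.6, -0.2]
grip_width: 0.001
```

```bash
python3 snap.py 21 side scene wrist;python3 - <<'E'
from plan import *
np.set_printoptions(precision=1,suppress=True)
m,i=load("side21");crop(i,180,110,345,260,4,"d21c")
R,p=cur();o=get_obs();print(o["t"],o["wrist_force"],p)
Rb=Ro.from_euler('z',BY,degrees=True).as_matrix()
for e in(-19,-15.5):
    a=np.radians(e);print(e,proj(m,[BF+Rb@np.array([20-157*np.cos(a),s*76,104+157*np.sin(a)]) for s in(1,-1)]))
E
```

```text
28.7167 [  -2.3  -28.6  106.4   -0.   102.3 -101.5] [403.5   9.4 315.2]
28.7167 [-0.3 -0.5 -0. ] [403.5   9.4 315.2]
-19 [[291.8 223.3]
 [293.7 186.2]]
-15.5 [[293.2 220.8]
 [294.9 183.8]]
```

View pics/d21c.png

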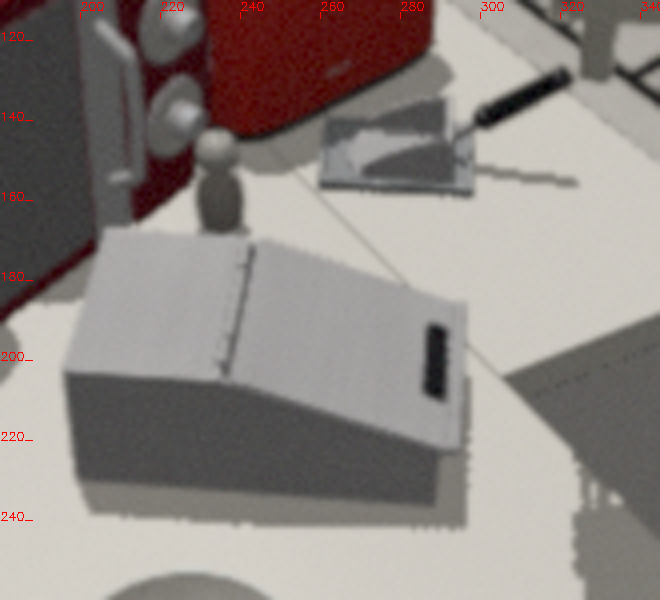

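View pics/scene21.png

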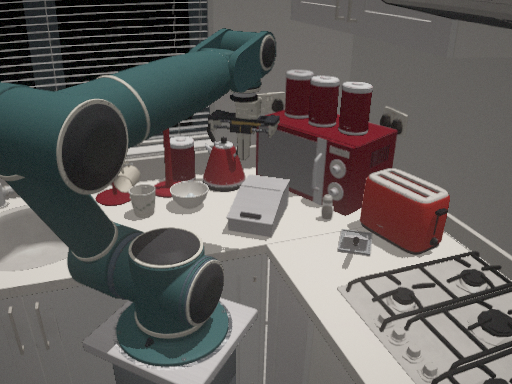

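View pics/wrist21.png

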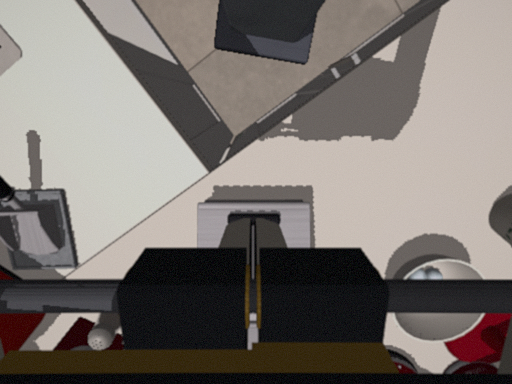

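```bash
python3 -c "
from cell import *
close_job()"
```

```text
the job is handed in; nothing more can be done
```

The job is handed in at about 28.7 s of the 72 s. No verdict is given, so this is what my own last checks showed.

**What I did:**
- I took the scoop by its handle, slid it under the roof and picked up six cubes.
- I tipped all six into the bowl and laid the empty scoop back in its tray.
- I pushed the flap down with the closed fingers and raised the arm clear.

**Last checks:**
- **Ice in the bowl:** six cubes were there, each at most about 57 mm from the rim centre (the limit is 62 mm).
- **Other two cubes:** I last saw them in the bin before the flap was shut. I could not see them afterwards, but nothing lay outside it.
- **Scoop:** it looked flat and centred in the tray in the pictures.
- **Bowl, mug and pepper shaker:** all looked unmoved.
- **Flap:** it met a hard stop at about 34 N, and no gap to the side walls was visible. That push came close to the 40 N limit.
- **Slight disagreement:** the flap's edge appeared 1 to 3 px off its predicted shut position. I put this down to plate thickness and calibration and did not check it further.
- **Robot:** it was touching nothing at the end.

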